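# Put the dressing stones away in their fitted case

## Task

The three dressing stones go back into their fitted wooden case as one pile, in the order they lie in now: lift the pile as one, tuck one end under the steel keeper strip, lower the other end until all three lie flat in the case, then swing the turn-button over them so that they cannot come out. The stones are brittle, so do not drop them, and leave the tins and the feeler gauge where they are.

Things in the scene. Friction and masses are not known exactly. Their poses are not given: they have to be found in the camera images.
- stone_1_mid (a point): centre of the lowest of three equal flat grey dressing stones (oilstones, each 120 long x 50 wide x 8 mm thick, about 0.12 kg) that lie piled on the bench with their edges square to within about 2 mm. x along the length, y across the width, z up. The pile is 24 mm high
- stone_2_mid (a point): centre of the middle stone, axes as stone_1
- stone_3_mid (a point): centre of the top stone, axes as stone_1
- case_floor (a point): centre of the cavity floor (8 mm above the bench) of the wooden case, which is screwed to the bench. x along the case towards the turn-button end, y to the left of that, z up. The cavity runs x -62 to +62 and y -26.5 to +26.5 mm, so the pile has 2 and 1.5 mm to spare on each side. At the -x end the cavity ends in a flat upright wall
- case_side (a point): inner top edge of the case's +y long wall at x = 0, y = 30.5 mm (the -y wall mirrors it), axes as case_floor. Each long wall is 8 mm thick and 21 mm high over the floor, its inner edge bevelled 4 mm outward over the top 8 mm; it stands only at |x| 30 to 62 mm: the 60 mm between is a finger gap, open down to the base board (72 mm wide)
- keeper_edge (a point): middle of the lower free edge of the steel keeper strip, x = -52 mm, 29 mm above the floor, axes as case_floor. The strip is fixed, 3 mm thick, and overhangs the cavity's -x end by 10 mm over its whole width, so that the 120 mm stones do not go in level: they go in tilted (15 to 30 degrees), that end first and low
- end_block (a point): middle of the inner top edge (x = 66 mm) of the solid block at the case's +x end, axes as case_floor. The block runs x 62 to 96 mm, its top is 25 mm above the floor, and its inner edge is bevelled 4 mm over the top 8 mm
- button (a joint): turn-button on the end block: steel strip 38 x 16 x 4 mm, underside 26 mm above the floor (2 mm over a seated pile; a stone too high blocks it). Angle in rad, growing clockwise from above, -0.9 to 1.65: at 0 its free end points along the case's -y, clear of the cavity, at 1.57 along -x, 14 mm over the stones. Stays where left (2 N at its knob turns it). Starts at -0.8 to 0
- button_pivot (a point): axis of the turn-button, at the strip's top face: 78 mm along the case's x from the cavity's centre, 30 mm above the floor
- button_knob (a point): middle of the turn-button's upright round knob (13 mm across, standing from 30 to 46 mm above the floor; this point at 38), 22 mm from the pivot, by which the button is pushed round
- tall_tin: upright red tin, 72 mm across, 108 mm high, origin at the centre of its underside; a bystander
- paste_tin: low green and grey tin, 57 mm across, 37 mm high, origin at the centre of its underside; a bystander
- flat_tin: flat tin with a green lid, 77 mm across, 37 mm high, origin at the centre of its underside; a bystander
- feeler: folded feeler gauge, 16 x 95 x 12 mm, lying along its y, origin at the centre of its underside; a bystander

How it is judged (in metres and radians):
On the way:
1. the three stones are lifted together, all clear of the bench (height (world z) of each of stone_1_mid, stone_2_mid, stone_3_mid above 0.045 m), for 0.2 s.
At the end, for the whole second after the job is handed in: All three stones lie flat (within 3 degrees) and at rest in the cavity, in the order they were piled, each centre within 4 mm lengthwise and 3 mm across of the cavity's centre and within 3 mm of its seated height (4, 12, 20 mm over the floor); the turn-button is past 1.25 rad (x of stone_1_mid in the frame of case_floor between -0.004 and 0.004 m and y of stone_1_mid in the frame of case_floor between -0.003 and 0.003 m and z of stone_1_mid in the frame of case_floor between 0.001 and 0.007 m and angle between the z axis of each of stone_1_mid, stone_2_mid, stone_3_mid and the z axis of case_floor, either way round below 0.05 rad and linear speed of each of stone_1, stone_2, stone_3 below 0.02 m/s and x of stone_2_mid in the frame of case_floor between -0.004 and 0.004 m and y of stone_2_mid in the frame of case_floor between -0.003 and 0.003 m and z of stone_2_mid in the frame of case_floor between 0.009 and 0.015 m and x of stone_3_mid in the frame of case_floor between -0.004 and 0.004 m and y of stone_3_mid in the frame of case_floor between -0.003 and 0.003 m and z of stone_3_mid in the frame of case_floor between 0.017 and 0.023 m and value of joint button above 1.25 rad); the robot touches nothing.
It fails at once if a stone is dropped (falls free faster than 0.6 m/s) ((linear speed of stone_1 above 0.6 m/s and contact force between stone_1 and anything else below 0.05 N) or (linear speed of stone_2 above 0.6 m/s and contact force between stone_2 and anything else below 0.05 N) or (linear speed of stone_3 above 0.6 m/s and contact force between stone_3 and anything else below 0.05 N)).
It fails at once if a tin or the feeler gauge is shifted by more than 30 mm (distance of any of tall_tin, paste_tin, flat_tin, feeler from where it was at the start of the episode above 0.03 m).
It also fails if it takes over 58 s, if anything falls off the work surface, if the arm or the gripper's body presses on something with over 40 N, if the wrist force passes 120 N, or if a joint passes its speed limit or range.

## Robot

A 6-joint arm with a two-finger parallel gripper is mounted at the origin on a cart in front of the work surface, level with it; the furniture and walls round the work are solid. World frame = base frame: x ahead of the robot, y to its left, z up, the work surface at z = 0. Lengths are in m, angles in degrees, forces in N, time in s.
With the tool pointing down it reaches from about 0.3 to 0.775 m from the base axis. Payload 14.6 kg.
Tool frame: the origin (TCP) lies at the very end of the fingers, on their centre line; the grasp point (between the pads) lies 19 mm behind it; z points along the fingers, y is the direction in which the jaws open and shut (so a half turn about z gives the same grasp; the last joint's range is limited). The gripper opens to 94 mm and grips with 3 to 60 N. Pads are 16 mm wide; open, the fingers measure 119 mm over their backs; the gripper's body (75 mm by 177 mm) begins 78 mm behind the grasp point.
Start: joints at [63.507, 17.183, 87.147, -0, 75.671, -3.816], TCP at [0.212, 0.507, 0.205] pointing down, gripper open.
Joint ranges: [-173.82, 173.82], [-45.26, 126.66], [13.44, 144.39], [-59.66, 239.66], [0, 175.72], [-146.38, 146.38]. Speed limits (degrees/s): [127.2, 127.2, 147.25, 180, 180, 180].

## Interface

Orientations are given as [roll, pitch, yaw] about the fixed x, y, z axes, in that order (R = Rz(yaw) Ry(pitch) Rx(roll)).
In Python, from cell import manip, cams gives the robot as it stands.
- The arm moves only by the tool apply_moves, never from a script. Its argument "rows" is a list of rows, each a list of 6 numbers: the shift along the tool's x, y, z in cm, then the turn, a rotation vector about the tool's x, y, z in degrees. In form: [[x, y, z, wx, wy, wz], ...]. A call has exactly 5 rows; each row is the pose to reach, as a shift and turn from the pose commanded when the call began, along the tool's axes at that moment; what a row does not reach only later rows make up. A row lasts 1/8 s, in which the tool goes at most 62.5 mm and 10.7 degrees, less where a joint would pass 70% of its speed; a pose out of reach is approached as far as the arm can. A call with a gripper value outside its range is refused whole. "jaw" is the opening, from -1 (shut) to 1 (fully open), set as the call begins (left out, the last holds). The fingers move at their own pace and stop on an object; "force" is the grip in N (left out, the last holds). Time passes only in rows, so rows that repeat a pose let the fingers close, or fill a call up. It gives the time, the measured TCP pose, the force and the opening at its end, in the units of the state.
- manip.read_state(): the state, without advancing time (a new reading comes with each control period).
- cams.capture(name): name is "scene" or "top"; returns a dict with "color" (420x560x3 uint8, red, green, blue), "depth" (420x560 float32, m along the optical axis (not along the pixel's ray), 0 where there is no reading), "fx", "fy", "cx", "cy" (pixels), "k1" (the pictures are not rectified: a ray, as slopes to the right and down, at radius r is drawn at 1 + k1 r^2 times it, then the intrinsics apply), "R" (3x3) and "t" (3): a world point X has camera coordinates R X + t. Camera axes: x right, y down, z forward; pixel columns grow to the right and rows downward; lengths in m; the calibration is good to about 2 mm. A picture is of the moment at which its call begins.
- manip.close_job(): hands the job in, once; it reports no verdict.
Trained networks look in the newest picture that a camera, given by its name, has taken for a name from the list of things; names that differ only in an ending like _2 or _b are one class to them, and where a whole thing is asked for, a point or a joint stands for the part that bears it (a point fixed in the world has none). Each returns a list of dicts, best first, with "score" (0 to 1); they miss things now and then, are a little off and sometimes report something else, mostly with a low value. They report only what shows in the picture. A call takes as long as a camera call.
- cams.silhouettes(camera, label): "region" (420x560 bool, what is visible of it) and "pixel" ([column, row] in pixels, amid what is visible of it).
- cams.tip_of(camera, label): "pixel" ([column, row] in pixels: a listed point, or the origin of a listed thing).
The state is a dict: "time_s": time; "joint_pos": joint angles; "qd": joint speeds; "effort": joint torques, N m; "eef_pos": TCP position; "eef_rot": TCP orientation; "force": force on the tool from outside, world axes, zero at the start; "wrist_torque": the same for the moment, N m; "width": finger opening in m.
Only numpy, scipy, OpenCV 4.12 (cv2) and the standard library are available. Lean on these libraries where they do the work, as an engineer would, in place of code of your own. Each camera call takes 0.05 s, during which the arm holds its last target. There are 200 camera calls.

## Working session

There is one attempt and no reset: what is moved stays moved. The work goes in short steps, Python scripts to look and compute and a tool call to move; the robot and the scene stay as the last step left them, time stands still between calls to the robot, and variables do not carry over. Pictures are saved under pics/ and viewed, about 8 in all and at most 12, crops included, and the job is handed in when it is done.

Besides the shell and the picture viewer there is one more tool, called after "Request:" in YAML: its name, and indented under it one key for each argument. apply_moves: Moves the arm, as the interface text tells. Its arguments: {"type":"object","properties":{"rows":{"type":"array"},"jaw":{"type":"number"},"force":{"type":"number"}},"required":["rows"]}

```bash
ls; mkdir -p pics
cat > h.py <<'E'
import numpy as np, cv2
from cell import manip, cams
from scipy.spatial.transform import Rotation as Ro
def ray(c,px):
    u=np.array([(px[0]-c['cx'])/c['fx'],(px[1]-c['cy'])/c['fy']]); s=u.copy()
    for _ in range(20): s=u/(1+c['k1']*(s@s))
    d=c['R'].T@np.array([s[0],s[1],1]); o=-c['R'].T@c['t']; return o,d
def atz(c,px,z):
    o,d=ray(c,px); return o+d*(z-o[2])/d[2]
def cloud(c):
    h,w=c['depth'].shape; U,V=np.meshgrid(np.arange(w),np.arange(h))
    u=np.stack([(U-c['cx'])/c['fx'],(V-c['cy'])/c['fy']],-1); s=u.copy()
    for _ in range(20): s=u/(1+c['k1']*(s**2).sum(-1,keepdims=True))
    P=np.concatenate([s,np.ones((h,w,1))],-1)*c['depth'][...,None]
    return (P-c['t'])@c['R']
def proj(c,X):
    p=c['R']@X+c['t']; s=p[:2]/p[2]; s=s*(1+c['k1']*(s@s)); return np.array([s[0]*c['fx']+c['cx'],s[1]*c['fy']+c['cy']])
E
python3 - <<'E'
from h import *
for n in ['scene','top']:
    c=cams.capture(n); cv2.imwrite(f'pics/{n}0.png',c['color'][...,::-1])
    np.savez(f'{n}0.npz',**c)
    print(n,'cam at',(-c['R'].T@c['t']).round(3),c['fx'],c['k1'])
    for l,z in [('stone_3_mid',.02),('stone_1_mid',.02),('case_floor',.008),('case_side',.029),('keeper_edge',.037),('end_block',.033),('button_pivot',.038),('button_knob',.046),('tall_tin',0),('paste_tin',0),('flat_tin',0),('feeler',0)]:
        for r in cams.tip_of(n,l)[:3]: print(l,round(r['score'],2),np.round(r['pixel'],1),atz(c,r['pixel'],z).round(4))
print(manip.read_state())
E
```

```text
pics
scene cam at [-0.048 -0.478  0.649] 481.88616009934947 -0.14993870464376263
stone_3_mid 0.67 [350.9 267.2] [ 0.4789 -0.351   0.02  ]
stone_1_mid 0.63 [347.8 275.2] [ 0.4602 -0.3521  0.02  ]
stone_1_mid 0.19 [269.3 234.8] [ 0.489  -0.1913  0.02  ]
case_floor 0.81 [253.8 226.6] [ 0.506  -0.1499  0.008 ]
case_side 0.69 [237.4 226.3] [ 0.4759 -0.1331  0.029 ]
keeper_edge 0.74 [267.8 231.4] [ 0.4809 -0.1929  0.037 ]
end_block 0.85 [231.6 200.7] [ 0.5284 -0.0911  0.033 ]
button_pivot 0.66 [223.8 194.4] [ 0.5332 -0.0714  0.038 ]
tall_tin 0.92 [210.2 145.9] [0.7043 0.071  0.    ]
paste_tin 0.7 [231.9 168.7] [ 0.6506 -0.0185  0.    ]
flat_tin 0.74 [358.1 197.7] [ 0.6754 -0.2992  0.    ]
feeler 0.82 [306.7 201.6] [ 0.6206 -0.209   0.    ]
feeler 0.69 [231.4 169.7] [ 0.6471 -0.0193  0.    ]
top cam at [ 0.457 -0.161  1.234] 536.8879900074564 -0.053556264617425416
stone_3_mid 0.85 [362.  239.2] [ 0.4771 -0.3552  0.02  ]
case_floor 0.69 [274.2 227.5] [ 0.5041 -0.1565  0.008 ]
case_side 0.85 [265. 242.] [ 0.4708 -0.136   0.029 ]
keeper_edge 0.58 [291.9 238.4] [ 0.4787 -0.196   0.037 ]
end_blo
[... 438 characters left out ...]
er 0.79 [297.  173.2] [ 0.6302 -0.2092  0.    ]
{'time_s': 1.3, 'joint_pos': array([ 6.35074543e+01,  1.71831453e+01,  8.71461269e+01, -2.32137139e-03,
        7.56706617e+01, -3.81714882e+00]), 'qd': array([ 0.03881806, -0.04511898, -0.03659739,  0.03019511,  0.0322523 ,
        0.02701155]), 'effort': array([-6.54402793e-04, -5.31661034e+01, -3.52907538e+01,  7.08717364e-02,
        2.13513896e-02, -3.66184872e-05]), 'eef_pos': array([0.21205152, 0.50747216, 0.2054498 ]), 'eef_rot': array([-1.79999916e+02,  2.24855729e-03,  1.57325178e+02]), 'force': array([-0.90749325, -0.20658572,  0.56510279]), 'wrist_torque': array([ 0.03724562,  0.03226042, -0.01362807]), 'width': 0.09371047741076985}
```

Run:
```python
from h import *
t=cv2.imread('pics/top0.png')[120:300,160:440]; cv2.imwrite('pics/t0.png',cv2.resize(t,None,fx=2.8,fy=2.8,interpolation=cv2.INTER_CUBIC))
t=cv2.imread('pics/scene0.png')[120:320,170:430]; cv2.imwrite('pics/s0.png',cv2.resize(t,None,fx=2.8,fy=2.8,interpolation=cv2.INTER_CUBIC))
c=dict(np.load('top0.npz')); P=cloud(c)
# stone top region by depth
m=(abs(P[...,2]-.024)<.007)&(abs(P[...,0]-.475)<.1)&(P[...,1]<-.27)&(P[...,1]>-.45)
n,lab,st,ce=cv2.connectedComponentsWithStats(m.astype(np.uint8))
for i in range(1,n):
    if st[i,4]>100:
        q=P[lab==i]; print(st[i],np.median(q,0).round(4),cv2.minAreaRect((q[:,:2]*1000).astype(np.float32)))
for zz,name in [(.037,'keeper')]:
    m=(P[...,2]>.025)&(P[...,2]<.06)&(abs(P[...,0]-.5)<.12)&(abs(P[...,1]+.14)<.12)
    n,lab,st,ce=cv2.connectedComponentsWithStats(m.astype(np.uint8))
    for i in range(1,n):
      if st[i,4]>30:
        q=P[lab==i]; print(name,st[i],np.median(q,0).round(4),cv2.minAreaRect((q[:,:2]*1000).astype(np.float32)))
bench=(abs(P[...,2])<.01); print('bench z',np.median(P[bench][:,2]), P[bench][:,2].std())
for n in ['scene','top']:
    for l in ['stone_3_mid','case_floor','keeper_edge','button_knob']:
        r=cams.silhouettes(n,l)
        print(n,l,[(round(x['score'],2),np.round(x['pixel']),int(x['region'].sum())) for x in r[:2]])
        if l=='stone_3_mid':
            c2=dict(np.load(n+'0.npz')); ys,xs=np.nonzero(r[0]['region'])
            pts=np.array([atz(c2,(x,y),.024)[:2]*1000 for x,y in zip(xs,ys)],np.float32); print(cv2.minAreaRect(pts))
```

```text
[ 331  218   58   42 1184] [ 0.4796 -0.3483  0.0239] ((478.9262390136719, -348.91107177734375), (121.06739044189453, 50.75461959838867), 66.0239028930664)
keeper [227 199  39  39 551] [ 0.5311 -0.0802  0.0325] ((525.5179443359375, -92.21232604980469), (66.9732437133789, 69.00402069091797), 67.17948913574219)
keeper [279 221  29  35 357] [ 0.4751 -0.2072  0.0394] ((480.11590576171875, -198.93362426757812), (43.71938705444336, 68.94682312011719), 66.82572937011719)
bench z -0.0004750506572908514 0.0034290019342480002
scene stone_3_mid [(0.84, array([350., 268.]), 1690)]
((475.14154052734375, -347.56903076171875), (121.4359359741211, 53.4660758972168), 66.30178833007812)
scene case_floor [(0.89, array([252., 226.]), 3492)]
scene keeper_edge [(0.65, array([250., 228.]), 3585)]
scene button_knob [(0.52, array([229., 189.]), 146)]
top stone_3_mid [(0.6, array([361., 239.]), 1224)]
((478.0492248535156, -349.2304382324219), (122.40477752685547, 52.590335845947266), 66.46273803710938)
top case_floor [(0.96, array([272., 226.]), 2562)]
top keeper_edge [(0.82, array([268., 227.]), 2526)]
top button_knob []
```

View pics/t0.png

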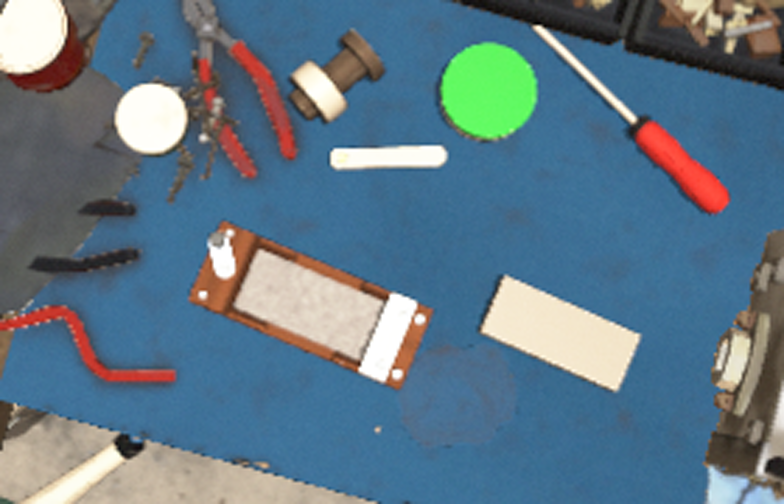

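View pics/s0.png

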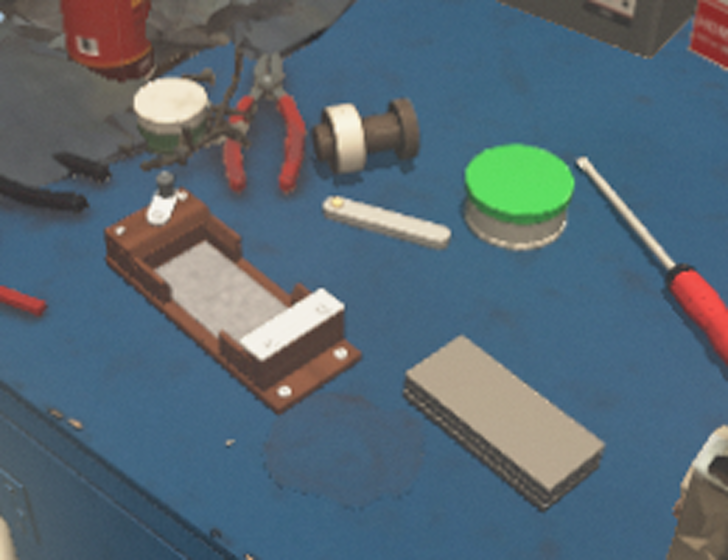

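```bash
cat >> h.py <<'E'
def fr(p):  # p=(x,y,yawdeg): case pts (mm over floor) -> world
    x,y,a=p; a=np.radians(a); R=np.array([[np.cos(a),-np.sin(a),0],[np.sin(a),np.cos(a),0],[0,0,1]])
    return lambda q: R@(np.array(q)/1000.)+[x,y,.008]
def outline(im,c,X,col,roi,s):
    pts=np.array([(proj(c,x)-roi[:2]+.5)*s for x in X]); cv2.polylines(im,[np.round(pts*8).astype(np.int32)],True,col,1,cv2.LINE_AA,3)
E
python3 - <<'E'
from h import *
from scipy.optimize import least_squares
C={n:dict(np.load(n+'0.npz')) for n in ['scene','top']}
names={'case_floor':(0,0,0),'case_side':(0,30.5,21),'keeper_edge':(-52,0,29),'end_block':(66,0,25),'button_pivot':(78,0,30)}
obs=[]
px={'scene':{'case_floor':(253.8,226.6),'case_side':(237.4,226.3),'keeper_edge':(267.8,231.4),'end_block':(231.6,200.7),'button_pivot':(223.8,194.4)},
'top':{'case_floor':(274.2,227.5),'case_side':(265,242),'keeper_edge':(291.9,238.4),'end_block':(244.8,212.7),'button_pivot':(239.9,214.5)}}
def res(p): return np.concatenate([proj(C[n],fr(p)(names[k]))-v for n in px for k,v in px[n].items()])
r=least_squares(res,[.506,-.15,66],loss='soft_l1',x_scale=[.001,.001,1]); print(r.x,res(r.x).round(1))
for n in C:
    c=C[n]; hsv=cv2.cvtColor(c['color'],cv2.COLOR_RGB2HSV); P=cloud(c)
    roi=np.zeros(hsv.shape[:2],bool); u=proj(c,fr(r.x)([-57,0,32])).astype(int); roi[u[1]-22:u[1]+22,u[0]-22:u[0]+22]=1
    m=roi&(hsv[...,1]<40)&(hsv[...,2]>225)
    k,lab,st,_=cv2.connectedComponentsWithStats(m.astype(np.uint8)); i=1+st[1:,4].argmax(); ys,xs=np.nonzero(lab==i)
    w=np.array([atz(c,(x,y),.040)[:2]*1000 for x,y in zip(xs,ys)],np.float32); print(n,'keeper',len(w),cv2.minAreaRect(w),w.mean(0))
p=r.x
def draw(p,fn):
    ims=[]
    for n,roi in (('top',(222,190,100,80)),('scene',(200,175,100,100))):
        c=C[n]; s=780/200 if 0 else 5
        im=cv2.resize(c['color'][roi[1]:roi[1]+roi[3],roi[0]:roi[0]+roi[2],::-1],None,fx=s,fy=s,interpolation=cv2.INTER_CUBIC)
        f=fr(p); g=lambda L:[f(q) for q in L]
        im=cv2.resize(c['color'][roi[1]:roi[1]+roi[3],roi[0]:roi[0]+roi[2],::-1],None,fx=4,fy=4,interpolation=cv2.INTER_CUBIC); s=4
        outline(im,c,g([(-62,-26.5,32),(-52,-26.5,32),(-52,26.5,32),(-62,26.5,32)]),(0,255,0),roi,s)
        outline(im,c,g([(66,-36,25),(96,-36,25),(96,36,25),(66,36,25)]),(0,255,255),roi,s)
        outline(im,c,g([(-62,-26.5,0),(62,-26.5,0),(62,26.5,0),(-62,26.5,0)]),(255,0,255),roi,s)
        for sg in (1,-1):
            for e in (1,-1): outline(im,c,g([(30*e,30.5*sg,21),(62*e,30.5*sg,21),(62*e,34.5*sg,21),(30*e,34.5*sg,21)]),(255,255,0),roi,s)
        outline(im,c,g([(78+6*np.cos(t),6*np.sin(t),30) for t in np.linspace(0,6,12)]),(0,0,255),roi,s)
        ims.append(im)
    h=max(i.shape[0] for i in ims); ims=[cv2.copyMakeBorder(i,0,h-i.shape[0],0,0,cv2.BORDER_CONSTANT) for i in ims]
    cv2.imwrite(fn,np.hstack(ims))
draw(p,'pics/fit1.png')
E
```

```text
[ 0.50206976 -0.14895469 64.37766997] [-1.4  1.2  0.9  0.9  1.2  1.  -0.2 -0.9  3.9  0.2 -3.3  0.9 -0.1 -1.7
 -0.1 -0.4 -0.6  2.5 -0.7 -1.8]
scene keeper 331 ((474.8651428222656, -207.960693359375), (21.3158016204834, 66.67115783691406), 66.79070281982422) [ 474.1952  -207.56647]
top keeper 311 ((475.65087890625, -209.8488311767578), (22.2626953125, 68.14691162109375), 67.04244232177734) [ 475.42606 -209.76117]
```

View pics/fit1.png

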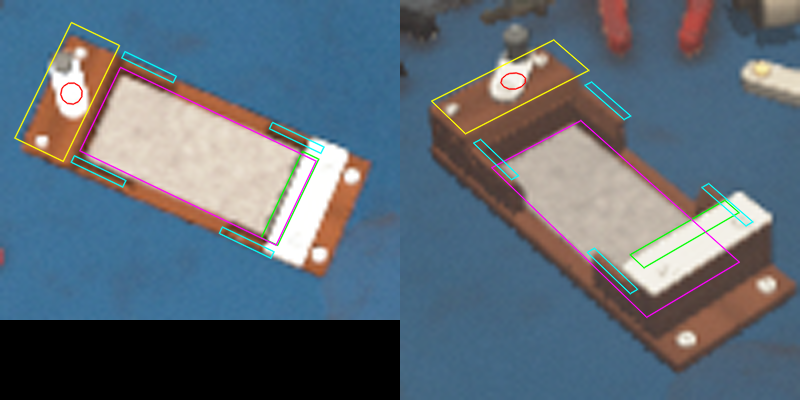

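Request:
apply_moves:
  rows:
    - [0,0,-1,0,0,0]
    - [0,0,-2,0,0,0]
    - [0,0,-3,0,0,0]
    - [0,0,-3,0,0,0]
    - [0,0,-3,0,0,0]

```text
time_s: 2.33
eef_pos: [0.212, 0.5074, 0.2352]
eef_rot: [-180.0, -0.0, 157.3]
force: [-0.0, 0.0, 0.4]
width: 0.0942
```

```bash
cat > fit.py <<'E'
from h import *
from scipy.optimize import minimize
from scipy.ndimage import map_coordinates
C={n:dict(np.load(n+'0.npz')) for n in ['scene','top']}
L=lambda a,b:[np.array(a,float)+(np.array(b,float)-a)*t for t in np.linspace(.03,.97,40)]
seg={'top':[L((-52,-26,32),(-52,26,32)),L((96,-36,25),(96,36,25)),L((-28,-36,0),(28,-36,0)),L((-28,36,0),(28,36,0)),L((64,36,25),(95,36,25)),L((64,-36,25),(95,-36,25))],
'scene':[L((-52,-26,32),(-52,26,32)),L((96,-36,25),(96,36,25)),L((-28,36,0),(28,36,0)),L((64,36,25),(95,36,25)),L((64,-36,25),(95,-36,25)),L((66,-26,25),(66,26,25))]}
def cost(p,n):
    c,G=C[n],GR[n]; s=0
    for S in seg[n]:
        P=np.array([proj(c,fr(p)(q)) for q in S]); d=P[-1]-P[0]; nn=np.array([-d[1],d[0]])/np.hypot(*d)
        g=sum(abs(map_coordinates(gx,P.T[::-1],order=1)*nn[0]+map_coordinates(gy,P.T[::-1],order=1)*nn[1]).mean()**1 for gx,gy in G)
        s-=np.sqrt(g)
    return s
GR={}
for n in C:
    im=cv2.GaussianBlur(C[n]['color'],(0,0),1.0).astype(float); GR[n]=[(np.gradient(im[...,k],axis=1),np.gradient(im[...,k],axis=0)) for k in range(3)]
def run(ns,x0):
    best=None
    for dx in (-3,0,3):
        for dy in (-3,0,3):
            z0=np.array([x0[0]*1e3+dx,x0[1]*1e3+dy,x0[2]])
            r=minimize(lambda z:sum(cost((z[0]/1e3,z[1]/1e3,z[2]),n) for n in ns),z0,method='Nelder-Mead',options=dict(initial_simplex=z0+np.array([[0,0,0],[1.5,0,0],[0,1.5,0],[0,0,1]]),maxiter=60))
            if best is None or r.fun<best.fun: best=r
    return best
if __name__=='__main__':
    for ns in (['top'],['scene'],['top','scene']):
        r=run(ns,(.500,-.151,66.9)); print(ns,r.x.round(2),round(r.fun,2))
    p=r.x/[1e3,1e3,1]
    ims=[]
    for n,roi in (('top',(222,190,100,80)),('scene',(200,175,100,100))):
        c=C[n]; im=cv2.resize(c['color'][roi[1]:roi[1]+roi[3],roi[0]:roi[0]+roi[2],::-1],None,fx=4,fy=4,interpolation=cv2.INTER_CUBIC)
        for S in seg[n]: outline(im,c,[fr(p)(q) for q in S],(0,255,0),roi,4)
        outline(im,c,[fr(p)(q) for q in [(-52,-26.5,0),(62,-26.5,0),(62,26.5,0),(-52,26.5,0)]],(255,0,255),roi,4)
        ims.append(im)
    h=400; cv2.imwrite('pics/fit2.png',np.hstack([cv2.copyMakeBorder(i,0,h-i.shape[0],0,0,cv2.BORDER_CONSTANT) for i in ims]))
E
time python3 fit.py
```

```text
['top'] [ 499.88 -152.12   67.43] -48.98
['scene'] [ 497.42 -148.72   65.98] -37.95
['top', 'scene'] [ 500.01 -151.21   67.47] -85.12
real	0m31.335s
user	0m31.809s
sys	0m0.132s
```

View pics/fit2.png

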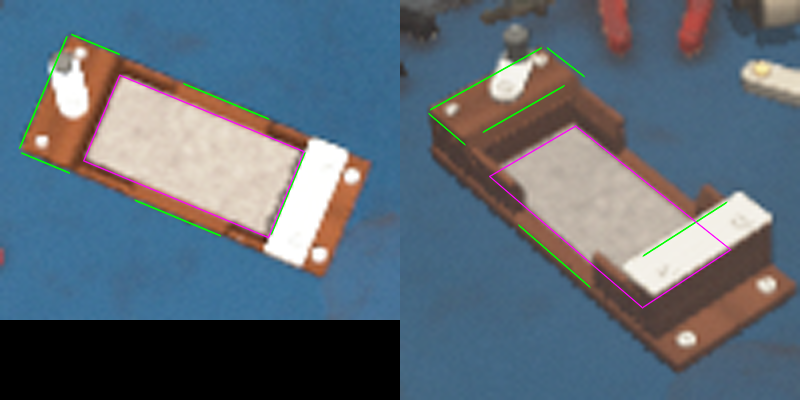

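Request:
apply_moves:
  rows:
    - [-4,-4.7,0,0,0,9]
    - [-8,-9.4,0,0,0,18]
    - [-12,-14.1,0,0,0,27]
    - [-16,-18.8,0,0,0,36]
    - [-20,-23.5,0,0,0,45]

```text
time_s: 2.95
eef_pos: [0.306, 0.2117, 0.2353]
eef_rot: [180.0, 0.0, 112.1]
force: [0.7, 0.2, 0.1]
width: 0.0943
```

```bash
cat >> h.py <<'E'
def go(pos,rpy):
    s=manip.read_state(); R0=Ro.from_euler('xyz',s['eef_rot'],degrees=True)
    d=R0.inv().apply(np.array(pos)-s['eef_pos'])*100; w=(R0.inv()*Ro.from_euler('xyz',rpy,degrees=True)).as_rotvec(degrees=True)
    print('t',round(s['time_s'],2),'at',s['eef_pos'].round(4),s['eef_rot'].round(1),'j',s['joint_pos'].round(0),'w',round(s['width'],4),'F',s['force'].round(1),'-> shift cm',d.round(2),'turn',w.round(2))
E
python3 -c "
from h import *
go((.477,-.3485,.12),(180,0,66.3))"
```

```text
t 2.95 at [0.306  0.2117 0.2353] [180.    0.  112.1] j [ 29.  -8. 110.  -0.  78.   7.] w 0.0943 F [0.7 0.2 0.1] -> shift cm [-58.34  -5.19  11.53] turn [1.000e-02 0.000e+00 4.576e+01]
```

Request:
apply_moves:
  rows:
    - [-5.8,-0.5,0.5,0,0,5]
    - [-11.6,-1,1,0,0,10]
    - [-17.4,-1.5,1.5,0,0,15]
    - [-23.2,-2,2,0,0,20]
    - [-29,-2.5,2.5,0,0,25]

```text
time_s: 3.58
eef_pos: [0.3931, -0.0663, 0.2103]
eef_rot: [180.0, -0.0, 87.1]
force: [1.6, 0.2, 0.7]
width: 0.0939
```

```bash
python3 -c "
from h import *
go((.477,-.3485,.07),(180,0,66.3))"
```

```text
t 3.58 at [ 0.3931 -0.0663  0.2103] [180.   -0.   87.1] j [-15.  -3. 109.   0.  74. -12.] w 0.0939 F [1.6 0.2 0.7] -> shift cm [-27.77   9.78  14.03] turn [ 2.000e-02 -0.000e+00  2.084e+01]
```

Request:
apply_moves:
  rows:
    - [-5.8,2,2,0,0,4.2]
    - [-11.6,4,4,0,0,8.4]
    - [-17.2,6,7,0,0,12.6]
    - [-22.6,8,10,0,0,16.8]
    - [-27.8,9.8,12,0,0,20.8]

```text
time_s: 4.2
eef_pos: [0.4761, -0.3422, 0.0911]
eef_rot: [-179.9, -0.0, 66.4]
force: [0.9, -0.1, 1.1]
width: 0.0938
```

Run:
```python
from h import *
go((.477,-.3485,.003),(180,0,66.3))
c=cams.capture('top'); cv2.imwrite('pics/t1.png',cv2.resize(c['color'][180:320,290:430,::-1],None,fx=4,fy=4,interpolation=cv2.INTER_CUBIC))
```

```text
t 4.2 at [ 0.4761 -0.3422  0.0911] [-179.9   -0.    66.4] j [-39.  28.  88.   0.  64. -16.] w 0.0938 F [ 0.9 -0.1  1.1] -> shift cm [-0.54  0.34  8.81] turn [-0.07 -0.02  0.08]
```

Request:
apply_moves:
  rows:
    - [0,0,3,0,0,0]
    - [0,0,6,0,0,0]
    - [0,0,8,0,0,0]
    - [0,0,8.6,0,0,0]
    - [0,0,8.6,0,0,0]

```text
time_s: 4.88
eef_pos: [0.4764, -0.3408, 0.0072]
eef_rot: [180.0, 0.0, 66.5]
force: [-0.2, -0.0, -0.5]
width: 0.094
```

Run:
```python
from h import *
c=cams.capture('scene'); go((.477,-.3485,.003),(180,0,66.3))
cv2.imwrite('pics/s1.png',cv2.resize(c['color'][170:330,260:430,::-1],None,fx=4,fy=4,interpolation=cv2.INTER_CUBIC)[:600])
```

```text
t 4.92 at [ 0.4766 -0.341   0.0077] [179.9   0.   66.5] j [-39.  35.  90.  -0.  55. -16.] w 0.094 F [0.1 0.1 0.5] -> shift cm [-0.68  0.34  0.47] turn [0.07 0.02 0.23]
```

View pics/s1.png

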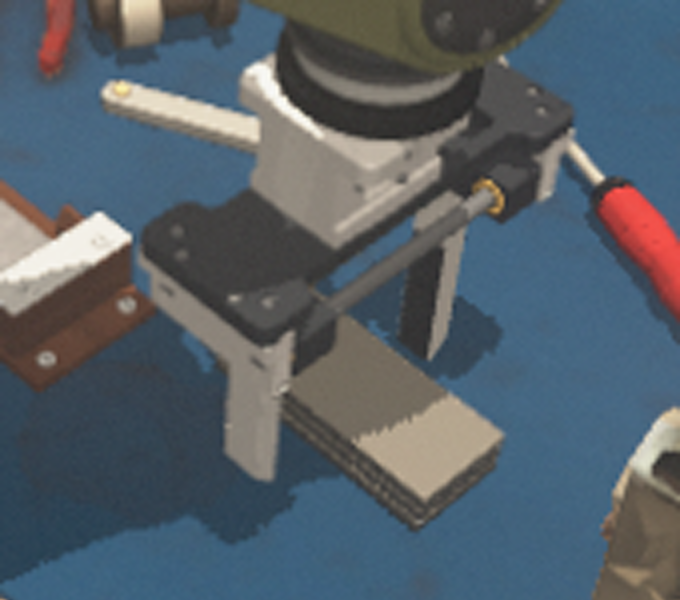

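Request:
apply_moves:
  rows:
    - [-0.4,0.2,0.2,0,0,0.2]
    - [-0.7,0.34,0.4,0,0,0.2]
    - [-0.7,0.34,0.5,0,0,0.2]
    - [-0.7,0.34,0.5,0,0,0.2]
    - [-0.7,0.34,0.5,0,0,0.2]

```text
time_s: 5.55
eef_pos: [0.4765, -0.3484, 0.0018]
eef_rot: [180.0, 0.0, 66.3]
force: [-0.4, -0.1, -0.4]
width: 0.094
```

Request:
apply_moves:
  rows:
    - [0,0,0,0,0,0]
    - [0,0,0,0,0,0]
    - [0,0,0,0,0,0]
    - [0,0,0,0,0,0]
    - [0,0,0,0,0,0]
  jaw: 0
  force: 10

```text
time_s: 6.18
eef_pos: [0.4766, -0.3485, 0.0018]
eef_rot: [180.0, 0.0, 66.3]
force: [1.3, -0.4, 0.2]
width: 0.0497
```

Run:
```python
from h import *
go((.477,-.3485,.003),(180,0,66.3))
```

```text
t 6.17 at [ 0.4766 -0.3485  0.0018] [180.    0.   66.3] j [-40.  36.  90.   0.  55. -16.] w 0.0497 F [ 1.3 -0.4  0.2] -> shift cm [ 0.02  0.04 -0.12] turn [0.01 0.   0.02]
```

Request:
apply_moves:
  rows:
    - [0,0,0,0,0,0]
    - [0,0,0,0,0,0]
    - [0,0,-0.5,0,0,0]
    - [0,0,-1.5,0,0,0]
    - [0,0,-3,0,0,0]
  jaw: -1
  force: 50

```text
time_s: 6.8
eef_pos: [0.4763, -0.3483, 0.0325]
eef_rot: [-180.0, -0.0, 66.3]
force: [0.1, -0.4, -3.8]
width: 0.0497
```

Request:
apply_moves:
  rows:
    - [0,0,-2,0,0,0]
    - [0,0,-4,0,0,0]
    - [0,0,-5,0,0,0]
    - [0,0,-6,0,0,0]
    - [0,0,-6,0,0,0]

```text
time_s: 7.42
eef_pos: [0.4767, -0.3486, 0.0923]
eef_rot: [180.0, 0.0, 66.3]
force: [0.1, -0.1, -4.7]
width: 0.0498
```

```bash
cat > path.py <<'E'
import numpy as np
# 2D clearance of pile (L x H, ref: bottom-centre at (x,z), tilt th, -x end low) in case section
obst=[((-90,-62),(-50,32)),((-90,-52),(29,32)),((62,120),(-50,17)),((-90,120),(-50,0))]
pts=np.array([(-52,29),(-52,32),(66,25),(62,17)])
def clear(x,z,th,L=122,H=24):
    c,s=np.cos(th),np.sin(th)
    u=np.array([(-L/2,0),(L/2,0),(L/2,H),(-L/2,H)]); w=np.c_[x+u[:,0]*c-u[:,1]*s, z+u[:,0]*s+u[:,1]*c]
    m=1e9
    for px,pz in w:   # corners vs case
        m=min(m,pz, px+62 if pz<30 else 99)
        # bevel plane from (62,17) to (66,25), block top 25
        if pz<17: m=min(m,62-px)
        elif pz<25: m=min(m,(62+(pz-17)/2-px)*.894)
        if px>66 and pz<27: m=min(m,max(66-px,pz-25))
    for q in pts:     # case corners vs pile
        d=q-[x,z]; a=d[0]*c+d[1]*s; b=-d[0]*s+d[1]*c
        o=max(abs(a)-L/2,-b,b-H); m=min(m,o if o>0 else o)
    return m
if __name__=='__main__':
    for L in (120,122):
        print('L',L)
        for deg in (28,24,20,17,14,12,10,8,6,4,3,2,1,0):
            th=np.radians(deg)
            best=max(((clear(x,z,th,L),x,z) for x in np.arange(-8,8.1,.25) for z in np.arange(0,45,.5)))
            low=[ (z,round(max((clear(x,z,th,L),x) for x in np.arange(-8,8.1,.25))[0],2)) for z in ()]
            print(deg,np.round(best,2),'mean z if low edge at 1:',round(60*np.sin(th)+1,1))
E
python3 path.py
python3 - <<'E'
from h import *
c=cams.capture('scene'); go((.477,-.3485,.1),(180,0,66.3))
a=cv2.resize(c['color'][130:290,270:430,::-1],None,fx=2.4,fy=2.4,interpolation=cv2.INTER_CUBIC)
c=cams.capture('top'); b=cv2.resize(c['color'][150:310,290:450,::-1],None,fx=2.4,fy=2.4,interpolation=cv2.INTER_CUBIC)
cv2.imwrite('pics/lift.png',np.hstack([a,b]))
E
```

```text
L 120
28 [ 2.4  8.  31. ] mean z if low edge at 1: 29.2
24 [ 2.23  8.   27.  ] mean z if low edge at 1: 25.4
20 [ 2.16  8.   23.  ] mean z if low edge at 1: 21.5
17 [ 2.15  8.   20.  ] mean z if low edge at 1: 18.5
14 [ 2.16  8.   17.  ] mean z if low edge at 1: 15.5
12 [ 3.08 -8.   44.5 ] mean z if low edge at 1: 13.5
10 [ 4.67 -8.   44.5 ] mean z if low edge at 1: 11.4
8 [ 6.25 -8.   44.5 ] mean z if low edge at 1: 9.4
6 [ 7.83 -8.   44.5 ] mean z if low edge at 1: 7.3
4 [ 9.4 -8.  44.5] mean z if low edge at 1: 5.2
3 [10.18 -8.   44.5 ] mean z if low edge at 1: 4.1
2 [10.96 -8.   44.5 ] mean z if low edge at 1: 3.1
1 [11.73 -8.   44.5 ] mean z if low edge at 1: 2.0
0 [12.5  8.  44.5] mean z if low edge at 1: 1.0
L 122
28 [ 2.36  8.   31.  ] mean z if low edge at 1: 29.2
24 [ 2.19  8.   27.  ] mean z if low edge at 1: 25.4
20 [ 2.14  8.   23.  ] mean z if low edge at 1: 21.5
17 [ 2.15  8.   20.  ] mean z if low edge at 1: 18.5
14 [ 2.16  8.   17.  ] mean z if low edge at 1: 15.5
12 [ 3.08 -8.   44.5 ] mean z if low edge at 1: 13.5
10 [ 4.67 -8.   44.5 ] mean z if low edge at 1: 11.4
8 [ 6.25 -8.   44.5 ] mean z if low edge at 1: 9.4
6 [ 7.83 -8.   44.5 ] mean z if low edge at 1: 7.3
4 [ 9.4 -8.  44.5] mean z if low edge at 1: 5.2
3 [10.18 -8.   44.5 ] mean z if low edge at 1: 4.1
2 [10.96 -8.   44.5 ] mean z if low edge at 1: 3.1
1 [11.73 -8.   44.5 ] mean z if low edge at 1: 2.0
0 [12.5  8.  44.5] mean z if low edge at 1: 1.0
t 7.47 at [ 0.4764 -0.3484  0.0917] [-180.    -0.    66.3] j [-40.  29.  87.   0.  64. -16.] w 0.0495 F [-0.2 -0.1 -4.3] -> shift cm [ 0.01  0.06 -0.83] turn [-0.01 -0.    0.02]
```

View pics/lift.png

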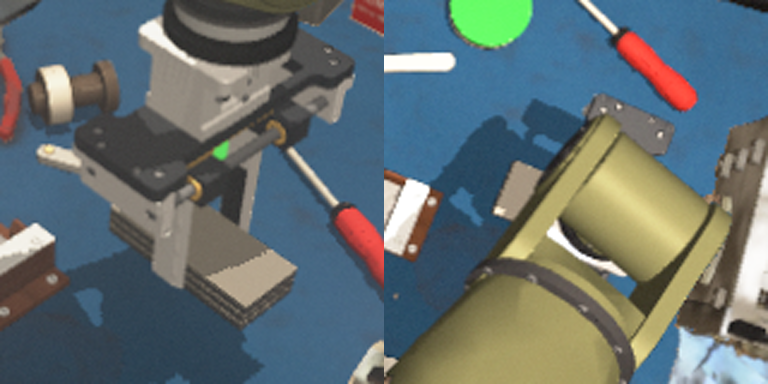

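```bash
cat >> h.py <<'E'
CASE=(.4985,-.1506,67.0)
def tcp(th,xl,zl,case=None,dx=0.,y=0.):
    case=case or CASE; t=np.radians(th); xb,zb=xl+60*np.cos(t),zl+60*np.sin(t)
    pos=fr(case)((xb-1.8*np.sin(t)-dx*np.cos(t),y,zb+1.8*np.cos(t)-dx*np.sin(t)))
    return pos,Ro.from_euler('z',case[2],degrees=True)*Ro.from_euler('x',180,degrees=True)*Ro.from_euler('y',th,degrees=True)
def goR(pos,R,ref=None):
    s=manip.read_state(); R0=Ro.from_euler('xyz',s['eef_rot'],degrees=True); p0=s['eef_pos']
    if ref: p0,R0=ref
    d=R0.inv().apply(np.array(pos)-p0)*100; w=(R0.inv()*R).as_rotvec(degrees=True)
    print('t',round(s['time_s'],2),'at',s['eef_pos'].round(4),s['eef_rot'].round(1),'j',s['joint_pos'].round(0),'w',round(s['width'],4),'F',s['force'].round(1),'-> shift cm',d.round(2),'turn',w.round(2))
E
python3 -c "
from h import *
goR(*tcp(20,-40,60)); print(tcp(20,-40,60)[0])"
```

```text
t 7.53 at [ 0.4763 -0.3483  0.0913] [-180.    -0.    66.3] j [-40.  29.  87.  -0.  64. -16.] w 0.0494 F [-0.4 -1.2 -4.8] -> shift cm [20.57 -5.92  0.12] turn [ 0.08 19.99 -0.68]
[ 0.50466024 -0.13608739  0.09021266]
```

Request:
apply_moves:
  rows:
    - [1,-0.3,-2,0,2,0]
    - [4,-1.2,-4,0,6,-0.2]
    - [8,-2.4,-5,0,10,-0.4]
    - [12,-3.5,-5,0,15,-0.6]
    - [16,-4.6,-5,0,20,-0.7]

```text
time_s: 8.15
eef_pos: [0.4986, -0.1821, 0.1415]
eef_rot: [179.9, -20.1, 67.0]
force: [-0.1, 0.3, -4.2]
width: 0.0495
```

```bash
python3 -c "
from h import *
goR(*tcp(20,-40,50))"
```

```text
t 8.15 at [ 0.4986 -0.1821  0.1415] [179.9 -20.1  67. ] j [-34.  20.  95.  21.  70. -19.] w 0.0495 F [-0.1  0.3 -4.2] -> shift cm [ 2.09 -1.25  7.29] turn [ 0.08 -0.15  0.04]
```

Request:
apply_moves:
  rows:
    - [0.7,-0.4,1.5,0,0,0]
    - [1.4,-0.8,3.5,0,0,0]
    - [1.9,-1.2,5.5,0,-0.1,0]
    - [2.1,-1.25,7,0,-0.1,0]
    - [2.1,-1.25,7.3,0,-0.1,0]

```text
time_s: 8.78
eef_pos: [0.5045, -0.1374, 0.0792]
eef_rot: [180.0, -19.9, 67.0]
force: [-0.2, 0.4, -2.8]
width: 0.0496
```

```bash
cat > look.py <<'E'
from h import *
import sys
c=cams.capture('scene'); s=manip.read_state(); goR(*tcp(20,-40,3))
np.savez('s_now.npz',**c,pos=s['eef_pos'],rot=s['eef_rot'])
roi=(190,140,140,130); im=cv2.resize(c['color'][roi[1]:roi[1]+roi[3],roi[0]:roi[0]+roi[2],::-1],None,fx=4.5,fy=4.5,interpolation=cv2.INTER_CUBIC)
R=Ro.from_euler('xyz',s['eef_rot'],degrees=True)
box=lambda z:[s['eef_pos']+R.apply(np.array(q)/1000) for q in [(-60,-25,z),(60,-25,z),(60,25,z),(-60,25,z)]]
outline(im,c,box(1.8),(0,255,0),roi,4.5); outline(im,c,box(-22.2),(0,255,0),roi,4.5)
f=fr(CASE)
for L,col in (([(-52,-34,32),(-52,34,32),(-74,34,32),(-74,-34,32)],(0,0,255)),([(66,-36,25),(96,-36,25),(96,36,25),(66,36,25)],(0,255,255)),([(-30,36,0),(30,36,0)],(255,0,255)),([(-52,-26.5,0),(62,-26.5,0),(62,26.5,0),(-52,26.5,0)],(255,0,255))):
    outline(im,c,[f(q) for q in L],col,roi,4.5)
cv2.imwrite(sys.argv[1],im)
E
python3 look.py pics/near.png
```

```text
t 8.82 at [ 0.5046 -0.1376  0.0796] [179.9 -19.9  67. ] j [-29.  23. 100.  23.  61. -18.] w 0.0497 F [-0.3 -0.  -4.6] -> shift cm [-1.44 -0.06  4.41] turn [0.06 0.13 0.05]
```

View pics/near.png

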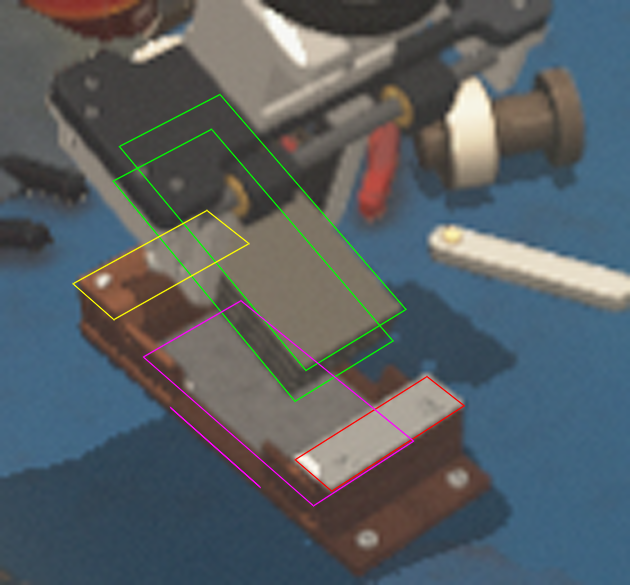

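Request:
apply_moves:
  rows:
    - [-0.3,0,0.9,0,0.1,0]
    - [-0.6,0,1.8,0,0.1,0]
    - [-0.9,0,2.7,0,0.1,0]
    - [-1.2,0,3.6,0,0.1,0]
    - [-1.4,0,4.2,0,0.1,0]

```text
time_s: 9.45
eef_pos: [0.5051, -0.1364, 0.0353]
eef_rot: [179.9, -20.0, 67.0]
force: [1.1, 0.4, -4.7]
width: 0.0495
```

```bash
python3 -c "
from h import *
goR(*tcp(20,-40,3)); goR(*tcp(20,-53,3))"
```

```text
t 9.45 at [ 0.5051 -0.1364  0.0353] [179.9 -20.   67. ] j [-29.  27. 102.  24.  56. -21.] w 0.0495 F [ 1.1  0.4 -4.7] -> shift cm [-0.06 -0.05  0.2 ] turn [ 0.08 -0.    0.04]
t 9.45 at [ 0.5051 -0.1364  0.0353] [179.9 -20.   67. ] j [-29.  27. 102.  24.  56. -21.] w 0.0495 F [ 1.1  0.4 -4.7] -> shift cm [-1.28 -0.05 -0.24] turn [ 0.08 -0.    0.04]
```

Request:
apply_moves:
  rows:
    - [-0.06,-0.05,0.2,0,0,0]
    - [-0.06,-0.05,0.2,0,0,0]
    - [-0.35,-0.05,0.1,0,0,0]
    - [-0.65,-0.05,0,0,0,0]
    - [-0.95,-0.05,-0.1,0,0,0]

```text
time_s: 10.07
eef_pos: [0.5011, -0.1451, 0.0339]
eef_rot: [179.9, -20.0, 67.0]
force: [-0.5, -0.4, -3.5]
width: 0.0494
```

```bash
python3 -c "
from h import *
goR(*tcp(20,-49.5,3)); goR(*tcp(20,-53,3))"
```

```text
t 10.07 at [ 0.5011 -0.1451  0.0339] [179.9 -20.   67. ] j [-30.  27. 102.  24.  56. -22.] w 0.0494 F [-0.5 -0.4 -3.5] -> shift cm [-0.   -0.03  0.07] turn [0.13 0.   0.05]
t 10.07 at [ 0.5011 -0.1451  0.0339] [179.9 -20.   67. ] j [-30.  27. 102.  24.  56. -22.] w 0.0494 F [-0.5 -0.4 -3.5] -> shift cm [-0.33 -0.03 -0.05] turn [0.13 0.   0.05]
```

Request:
apply_moves:
  rows:
    - [-0.08,0,-0.02,0,0,0]
    - [-0.15,0,-0.05,0,0,0]
    - [-0.22,0,-0.07,0,0,0]
    - [-0.28,0,-0.09,0,0,0]
    - [-0.28,0,-0.09,0,0,0]

```text
time_s: 10.7
eef_pos: [0.4999, -0.1474, 0.0336]
eef_rot: [179.9, -20.0, 67.0]
force: [0.1, 1.1, -5.2]
width: 0.0497
```

Request:
apply_moves:
  rows:
    - [-0.03,0,-0.01,0,0,0]
    - [-0.06,0,-0.02,0,0,0]
    - [-0.09,0,-0.03,0,0,0]
    - [-0.09,0,-0.03,0,0,0]
    - [-0.09,0,-0.03,0,0,0]

```text
time_s: 11.32
eef_pos: [0.4996, -0.1482, 0.0336]
eef_rot: [179.9, -20.0, 67.0]
force: [2.6, 5.2, -6.2]
width: 0.0498
```

```bash
sed -i 's/^CASE=.*/CASE=(.4988,-.1500,67.0)/' h.py; python3 -c "
from h import *
for th,g,zl in ((20,.9,3),(17,.9,2.7),(14,.8,2.4),(12,.8,2.2),(10,.9,2),(8,1,1.8)):
    goR(*tcp(th,-62+24*np.sin(np.radians(th))+g,zl))" | sed 's/.*->//'
```

```text
shift cm [ 0.08 -0.    0.06] turn [ 0.09 -0.01  0.05]
 shift cm [-0.05 -0.    0.37] turn [ 0.09 -3.01  0.04]
 shift cm [-0.19 -0.    0.66] turn [ 0.09 -6.01  0.04]
 shift cm [-0.3  -0.    0.86] turn [ 0.09 -8.01  0.04]
 shift cm [-0.4  -0.    1.07] turn [  0.1  -10.01   0.04]
 shift cm [-0.51 -0.    1.27] turn [  0.1  -12.01   0.04]
```

Request:
apply_moves:
  rows:
    - [0.08,0,0.06,0,0,0]
    - [0.02,0,0.2,0,-1.5,0]
    - [-0.05,0,0.37,0,-3,0]
    - [-0.19,0,0.66,0,-6,0]
    - [-0.19,0,0.66,0,-6,0]

```text
time_s: 11.95
eef_pos: [0.5002, -0.1476, 0.0271]
eef_rot: [179.8, -14.0, 67.1]
force: [0.1, -0.6, -3.6]
width: 0.0495
```

```bash
python3 -c "
from h import *
for th,g,zl in ((14,.8,2.4),(12,.8,2.2),(10,.9,2),(8,1,1.8)):
    goR(*tcp(th,-62+24*np.sin(np.radians(th))+g,zl))"
```

```text
t 11.95 at [ 0.5002 -0.1476  0.0271] [179.8 -14.   67.1] j [-28.  27. 102.  17.  54. -15.] w 0.0495 F [ 0.1 -0.6 -3.6] -> shift cm [-0.05 -0.04  0.03] turn [0.15 0.04 0.12]
t 11.95 at [ 0.5002 -0.1476  0.0271] [179.8 -14.   67.1] j [-28.  27. 102.  17.  54. -15.] w 0.0495 F [ 0.1 -0.6 -3.6] -> shift cm [-0.13 -0.04  0.24] turn [ 0.15 -1.96  0.11]
t 11.95 at [ 0.5002 -0.1476  0.0271] [179.8 -14.   67.1] j [-28.  27. 102.  17.  54. -15.] w 0.0495 F [ 0.1 -0.6 -3.6] -> shift cm [-0.21 -0.04  0.45] turn [ 0.15 -3.96  0.11]
t 11.95 at [ 0.5002 -0.1476  0.0271] [179.8 -14.   67.1] j [-28.  27. 102.  17.  54. -15.] w 0.0495 F [ 0.1 -0.6 -3.6] -> shift cm [-0.3  -0.04  0.66] turn [ 0.15 -5.96  0.11]
```

Request:
apply_moves:
  rows:
    - [-0.09,-0.04,0.12,0,-1,0.1]
    - [-0.13,-0.04,0.24,0,-2,0.1]
    - [-0.17,-0.04,0.35,0,-3,0.1]
    - [-0.21,-0.04,0.45,0,-4,0.1]
    - [-0.21,-0.04,0.45,0,-4,0.1]

```text
time_s: 12.58
eef_pos: [0.4993, -0.1487, 0.0219]
eef_rot: [179.9, -10.0, 67.0]
force: [2.1, -1.8, -3.4]
width: 0.0496
```

```bash
python3 -c "
from h import *
for th,g,zl in ((10,.9,2),(8,1,1.8),(6,1.2,1.6),(4,1.4,1.4),(2,1.6,1.2)):
    goR(*tcp(th,-62+24*np.sin(np.radians(th))+g,zl))"; python3 look.py pics/near2.png
```

```text
t 12.57 at [ 0.4993 -0.1487  0.0219] [179.9 -10.   67. ] j [-26.  27. 102.  13.  52. -11.] w 0.0496 F [ 2.1 -1.8 -3.4] -> shift cm [ 0.05  0.01 -0.02] turn [ 0.13  0.03 -0.04]
t 12.57 at [ 0.4993 -0.1487  0.0219] [179.9 -10.   67. ] j [-26.  27. 102.  13.  52. -11.] w 0.0496 F [ 2.1 -1.8 -3.4] -> shift cm [-0.03  0.01  0.2 ] turn [ 0.13 -1.97 -0.04]
t 12.57 at [ 0.4993 -0.1487  0.0219] [179.9 -10.   67. ] j [-26.  27. 102.  13.  52. -11.] w 0.0496 F [ 2.1 -1.8 -3.4] -> shift cm [-0.1   0.01  0.42] turn [ 0.13 -3.97 -0.04]
t 12.57 at [ 0.4993 -0.1487  0.0219] [179.9 -10.   67. ] j [-26.  27. 102.  13.  52. -11.] w 0.0496 F [ 2.1 -1.8 -3.4] -> shift cm [-0.17  0.01  0.64] turn [ 0.13 -5.97 -0.04]
t 12.57 at [ 0.4993 -0.1487  0.0219] [179.9 -10.   67. ] j [-26.  27. 102.  13.  52. -11.] w 0.0496 F [ 2.1 -1.8 -3.4] -> shift cm [-0.26  0.01  0.85] turn [ 0.13 -7.97 -0.05]
t 12.62 at [ 0.4993 -0.1487  0.022 ] [179.9 -10.   67. ] j [-26.  27. 102.  13.  52. -11.] w 0.0497 F [ 2.9 -1.8 -3.4] -> shift cm [ 1.61  0.01 -0.86] turn [ 0.13 10.01 -0.03]
```

View pics/near2.png

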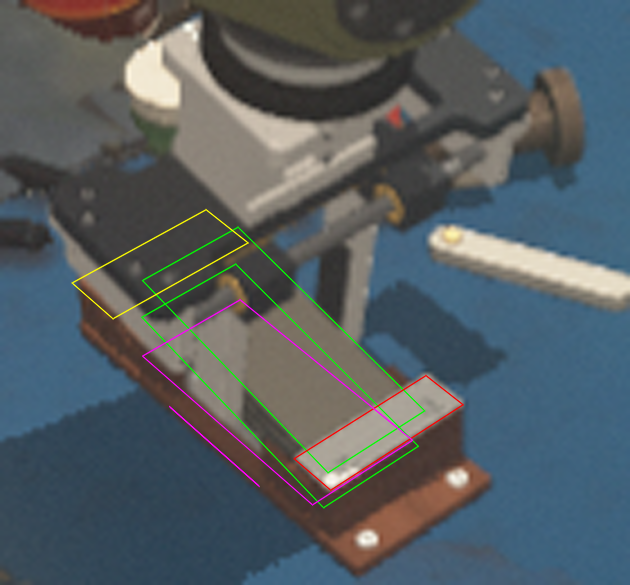

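Request:
apply_moves:
  rows:
    - [0.03,0.05,0,0,0,0]
    - [0.05,0.1,0,0,0,0]
    - [0.05,0.1,0,0,0,0]
    - [0.05,0.1,0,0,0,0]
    - [0.05,0.1,0,0,0,0]

```text
time_s: 13.25
eef_pos: [0.5001, -0.1486, 0.022]
eef_rot: [179.9, -10.0, 66.9]
force: [1.3, -0.7, -3.2]
width: 0.0498
```

```bash
python3 -c "
from h import *
print(manip.read_state()['wrist_torque'])
for th,g,zl in ((10,.9,2),(8,1,1.8),(6,1.2,1.6),(4,1.4,1.4),(2,1.6,1.2)):
    goR(*tcp(th,-62+24*np.sin(np.radians(th))+g,zl,y=-1))"
```

```text
[-0.19520082  0.20673166 -0.00722711]
t 13.25 at [ 0.5001 -0.1486  0.022 ] [179.9 -10.   66.9] j [-26.  27. 102.  13.  53. -10.] w 0.0498 F [ 1.3 -0.7 -3.2] -> shift cm [ 0.01  0.03 -0.02] turn [ 0.1  -0.   -0.07]
t 13.25 at [ 0.5001 -0.1486  0.022 ] [179.9 -10.   66.9] j [-26.  27. 102.  13.  53. -10.] w 0.0498 F [ 1.3 -0.7 -3.2] -> shift cm [-0.07  0.03  0.2 ] turn [ 0.1  -2.   -0.07]
t 13.25 at [ 0.5001 -0.1486  0.022 ] [179.9 -10.   66.9] j [-26.  27. 102.  13.  53. -10.] w 0.0498 F [ 1.3 -0.7 -3.2] -> shift cm [-0.14  0.03  0.41] turn [ 0.1  -4.   -0.08]
t 13.25 at [ 0.5001 -0.1486  0.022 ] [179.9 -10.   66.9] j [-26.  27. 102.  13.  53. -10.] w 0.0498 F [ 1.3 -0.7 -3.2] -> shift cm [-0.22  0.03  0.63] turn [ 0.1  -6.   -0.08]
t 13.25 at [ 0.5001 -0.1486  0.022 ] [179.9 -10.   66.9] j [-26.  27. 102.  13.  53. -10.] w 0.0498 F [ 1.3 -0.7 -3.2] -> shift cm [-0.3   0.03  0.85] turn [ 0.1  -8.   -0.08]
```

Request:
apply_moves:
  rows:
    - [0,0.06,0,0,0,0]
    - [-0.04,0.09,0.1,0,-1,0]
    - [-0.07,0.09,0.2,0,-2,0]
    - [-0.11,0.09,0.31,0,-3,0]
    - [-0.11,0.09,0.31,0,-3,0]

```text
time_s: 13.88
eef_pos: [0.501, -0.1495, 0.019]
eef_rot: [179.9, -7.0, 67.0]
force: [-1.6, -2.5, -0.7]
width: 0.0495
```

```bash
python3 -c "
from h import *
print(manip.read_state()['wrist_torque'])
for th,g,zl in ((7,1.1,1.7),(5,1.3,1.5),(3,1.5,1.3),(1.5,1.7,1)):
    goR(*tcp(th,-62+24*np.sin(np.radians(th))+g,zl,y=-1.7))"
```

```text
[-0.49019204  0.37159643  0.11992145]
t 13.88 at [ 0.501  -0.1495  0.019 ] [179.9  -7.   67. ] j [-24.  27. 101.   9.  52.  -7.] w 0.0495 F [-1.6 -2.5 -0.7] -> shift cm [ 0.   -0.01  0.02] turn [ 0.13  0.04 -0.04]
t 13.88 at [ 0.501  -0.1495  0.019 ] [179.9  -7.   67. ] j [-24.  27. 101.   9.  52.  -7.] w 0.0495 F [-1.6 -2.5 -0.7] -> shift cm [-0.06 -0.01  0.24] turn [ 0.13 -1.96 -0.05]
t 13.88 at [ 0.501  -0.1495  0.019 ] [179.9  -7.   67. ] j [-24.  27. 101.   9.  52.  -7.] w 0.0495 F [-1.6 -2.5 -0.7] -> shift cm [-0.13 -0.01  0.46] turn [ 0.13 -3.96 -0.05]
t 13.88 at [ 0.501  -0.1495  0.019 ] [179.9  -7.   67. ] j [-24.  27. 101.   9.  52.  -7.] w 0.0495 F [-1.6 -2.5 -0.7] -> shift cm [-0.18 -0.01  0.64] turn [ 0.13 -5.46 -0.05]
```

Request:
apply_moves:
  rows:
    - [-0.05,0,0,0,0,0]
    - [-0.05,0,0,0,0,0]
    - [-0.07,0,0.1,0,-1,0]
    - [-0.1,0,0.2,0,-2,0]
    - [-0.1,0,0.2,0,-2,0]

```text
time_s: 14.5
eef_pos: [0.5006, -0.1499, 0.0165]
eef_rot: [179.9, -5.0, 67.0]
force: [-0.9, -0.7, -4.1]
width: 0.0498
```

```bash
cat > st.py <<'E'
from h import *
s=manip.read_state(); a=np.radians(67); X=np.array([np.cos(a),np.sin(a),0]); Y=np.array([-np.sin(a),np.cos(a),0])
F,T=s['force'],s['wrist_torque']; print('F case x,y,z',(F@X).round(2),(F@Y).round(2),F[2].round(2),'T',(T@X).round(2),(T@Y).round(2),T[2].round(2))
E
python3 st.py; python3 -c "
from h import *
for th,g,zl in ((5,.8,1.5),(3,1.1,1.3),(1.5,1.3,1)):
    goR(*tcp(th,-62+24*np.sin(np.radians(th))+g,zl,y=-1.7))"
```

```text
F case x,y,z -0.99 0.56 -4.15 T 0.03 0.39 0.03
t 14.5 at [ 0.5006 -0.1499  0.0165] [179.9  -5.   67. ] j [-23.  27. 101.   6.  51.  -4.] w 0.0498 F [-0.9 -0.7 -4.1] -> shift cm [-0.02  0.01 -0.  ] turn [ 0.1   0.03 -0.04]
t 14.5 at [ 0.5006 -0.1499  0.0165] [179.9  -5.   67. ] j [-23.  27. 101.   6.  51.  -4.] w 0.0498 F [-0.9 -0.7 -4.1] -> shift cm [-0.08  0.01  0.22] turn [ 0.1  -1.97 -0.05]
t 14.5 at [ 0.5006 -0.1499  0.0165] [179.9  -5.   67. ] j [-23.  27. 101.   6.  51.  -4.] w 0.0498 F [-0.9 -0.7 -4.1] -> shift cm [-0.12  0.01  0.41] turn [ 0.1  -3.47 -0.05]
```

Free again at 5°; carry on lowering.

Request:
apply_moves:
  rows:
    - [-0.06,0,0.1,0,-1,0]
    - [-0.09,0,0.2,0,-2,0]
    - [-0.11,0,0.31,0,-2.8,0]
    - [-0.13,0,0.41,0,-3.5,0]
    - [-0.13,0,0.41,0,-3.5,0]

```text
time_s: 15.12
eef_pos: [0.5002, -0.1509, 0.0124]
eef_rot: [179.9, -1.5, 66.9]
force: [0.2, -0.2, -3.1]
width: 0.0501
```

```bash
python3 st.py; python3 -c "
from h import *
for th,g,zl in ((1.5,1.2,1),(0,1.6,.5),(0,2,0)):
    goR(*tcp(th,-62+24*np.sin(np.radians(th))+g,zl,y=-1.7))"
```

```text
F case x,y,z -0.08 -0.26 -3.08 T 0.04 0.11 0.02
t 15.12 at [ 0.5002 -0.1509  0.0124] [179.9  -1.5  66.9] j [-22.  28. 101.   2.  51.   0.] w 0.0501 F [ 0.2 -0.2 -3.1] -> shift cm [ 0.    0.01 -0.  ] turn [ 0.09  0.01 -0.07]
t 15.12 at [ 0.5002 -0.1509  0.0124] [179.9  -1.5  66.9] j [-22.  28. 101.   2.  51.   0.] w 0.0501 F [ 0.2 -0.2 -3.1] -> shift cm [-0.02  0.01  0.21] turn [ 0.09 -1.49 -0.07]
t 15.12 at [ 0.5002 -0.1509  0.0124] [179.9  -1.5  66.9] j [-22.  28. 101.   2.  51.   0.] w 0.0501 F [ 0.2 -0.2 -3.1] -> shift cm [0.02 0.01 0.26] turn [ 0.09 -1.49 -0.07]
```

Request:
apply_moves:
  rows:
    - [-0.01,0,0.1,0,-0.8,0]
    - [0,0,0.2,0,-1.5,0]
    - [0,0,0.24,0,-1.5,0]
    - [0,0,0.26,0,-1.5,0]
    - [0,0,0.26,0,-1.5,0]

```text
time_s: 15.75
eef_pos: [0.5002, -0.151, 0.0099]
eef_rot: [179.9, -0.0, 66.9]
force: [-0.5, -0.6, -3.1]
width: 0.0501
```

```bash
python3 st.py; python3 -c "
from h import *
goR(*tcp(0,-60,0,y=-1.7))"
```

```text
F case x,y,z -0.77 0.21 -3.14 T 0.02 0.1 -0.01
t 15.75 at [ 0.5002 -0.151   0.0099] [179.9  -0.   66.9] j [-21.  28. 101.  -0.  51.   2.] w 0.0501 F [-0.5 -0.6 -3.1] -> shift cm [ 0.04 -0.    0.01] turn [ 0.11 -0.   -0.1 ]
```

Request:
apply_moves:
  rows:
    - [0,0,0.03,0,0,0]
    - [0,0,0.06,0,0,0]
    - [0,0,0.08,0,0,0]
    - [0,0,0.08,0,0,0]
    - [0,0,0.08,0,0,0]

```text
time_s: 16.38
eef_pos: [0.5003, -0.151, 0.0098]
eef_rot: [179.9, 0.0, 66.9]
force: [-4.7, 1.5, 9.0]
width: 0.0495
```

```bash
python3 st.py
```

```text
F case x,y,z -0.45 4.9 9.01 T 1.38 0.18 0.03
```

Request:
apply_moves:
  rows:
    - [0,0,-0.03,0,0,0]
    - [0,0,-0.03,0,0,0]
    - [0,0,-0.03,0,0,0]
    - [0,0,-0.03,0,0,0]
    - [0,0,-0.03,0,0,0]
  jaw: 0.4

```text
time_s: 17.0
eef_pos: [0.5002, -0.151, 0.0093]
eef_rot: [179.9, 0.0, 66.9]
force: [0.1, 0.3, -0.1]
width: 0.066
```

```bash
python3 st.py
```

```text
F case x,y,z 0.3 0.07 -0.1 T 0.06 0.12 0.04
```

Request:
apply_moves:
  rows:
    - [0,0,-1,0,0,0]
    - [0,0,-2.5,0,0,0]
    - [0,0,-5,0,0,0]
    - [0,0,-9,0,0,0]
    - [0,0,-13,0,0,0]

```text
time_s: 17.62
eef_pos: [0.4999, -0.1508, 0.1418]
eef_rot: [179.8, -0.0, 66.9]
force: [-0.0, -0.9, 0.6]
width: 0.0662
```

Request:
apply_moves:
  rows:
    - [-5,0,0,0,0,0]
    - [-10,0,0,0,0,0]
    - [-15,0,0,0,0,0]
    - [-20,0,0,0,0,0]
    - [-24,0,0,0,0,0]

```text
time_s: 18.25
eef_pos: [0.405, -0.3734, 0.1407]
eef_rot: [179.8, 0.0, 66.9]
force: [0.3, 0.4, 0.4]
width: 0.0656
```

Run:
```python
from h import *
st=manip.read_state(); print(st['time_s'],st['eef_pos'],st['eef_rot'],st['width'])
ims=[]
for n,roi in (('top',(222,180,95,95)),('scene',(200,170,100,95))):
    c=cams.capture(n); np.savez(n+'2.npz',**c); P=cloud(c)
    ims.append(cv2.resize(c['color'][roi[1]:roi[1]+roi[3],roi[0]:roi[0]+roi[2],::-1],(int(roi[2]*4),380),interpolation=cv2.INTER_CUBIC))
    for l,z in (('button_knob',.046),('button_pivot',.038),('stone_3_mid',.028)): print(n,l,[(round(r['score'],2),np.round(r['pixel'],1),atz(c,r['pixel'],z).round(4)) for r in cams.tip_of(n,l)[:2]])
    r=cams.silhouettes(n,'stone_3_mid')
    if r:
        m=r[0]['region']; ys,xs=np.nonzero(m); w=np.array([atz(c,(x,y),.032)[:2]*1000 for x,y in zip(xs,ys)],np.float32); print(r[0]['score'],m.sum(),cv2.minAreaRect(w))
        q=P[cv2.erode(m.astype(np.uint8),np.ones((5,5)))>0]; a=np.radians(67); d=q-[.4995,-.151,0]; X=d[:,0]*np.cos(a)+d[:,1]*np.sin(a); Y=-d[:,0]*np.sin(a)+d[:,1]*np.cos(a)
        k=abs(q[:,2]-.03)<.02; print('plane z = c + sx*X+sy*Y',np.linalg.lstsq(np.c_[np.ones(k.sum()),X[k],Y[k]],q[k,2],rcond=None)[0].round(4), 'median',np.median(q[k,2]).round(4),'bench',np.median(P[...,2][abs(P[...,2])<.01]).round(4))
cv2.imwrite('pics/seat.png',np.hstack(ims))
```

```text
18.25 [ 0.40497673 -0.37335467  0.1406949 ] [1.79830519e+02 3.12279713e-02 6.68690171e+01] 0.06555010555269611
top button_knob [(0.52, array([238.9, 203.4]), array([ 0.556 , -0.0783,  0.046 ]))]
top button_pivot [(0.6, array([238.4, 216.4]), array([ 0.5276, -0.0768,  0.038 ]))]
top stone_3_mid [(0.96, array([271.3, 229. ]), array([ 0.4999, -0.1501,  0.028 ]))]
0.73 1101 ((502.5842590332031, -147.1290283203125), (111.43344116210938, 49.65419006347656), 66.85311889648438)
plane z = c + sx*X+sy*Y [ 0.0316  0.0037 -0.0179] median 0.0316 bench -0.0005
scene button_knob [(0.5, array([230.9, 186.4]), array([ 0.5518, -0.0772,  0.046 ])), (0.5, array([269.9, 234.8]), array([ 0.4672, -0.2041,  0.046 ]))]
scene button_pivot [(0.85, array([224.7, 192.3]), array([ 0.5393, -0.0698,  0.038 ])), (0.53, array([251.9, 221.3]), array([ 0.4907, -0.1557,  0.038 ]))]
scene stone_3_mid [(0.68, array([250.2, 219.3]), array([ 0.5028, -0.1451,  0.028 ]))]
0.91 1174 ((502.7892150878906, -143.0760040283203), (106.11534881591797, 55.21980285644531), 67.20382690429688)
plane z = c + sx*X+sy*Y [ 0.0326 -0.0008  0.0022] median 0.0326 bench -0.0005
```

View pics/seat.png

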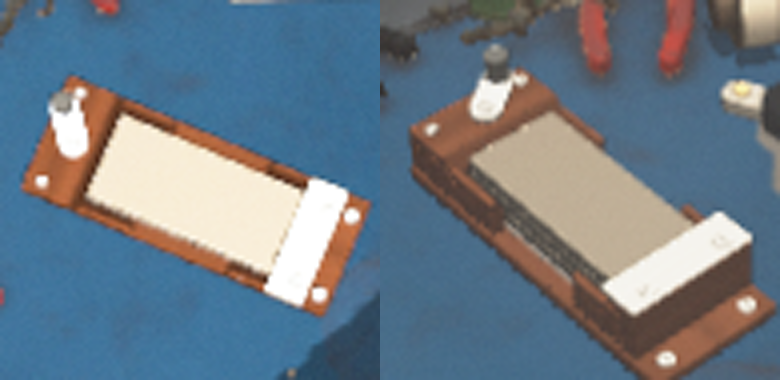

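Request:
apply_moves:
  rows:
    - [5,0.3,0,0,0,-9.5]
    - [10,0.6,0,0,0,-19]
    - [15,0.9,0.5,0,0,-28.5]
    - [20,1.2,1,0,0,-38]
    - [24,1.5,1.5,0,0,-47]
  jaw: -0.15
  force: 8

```text
time_s: 19.38
eef_pos: [0.5145, -0.1545, 0.1244]
eef_rot: [179.9, 0.1, 114.3]
force: [0.3, -0.2, -0.0]
width: 0.0403
```

Run:
```python
from h import *
go((.5526,-.0773,.10),(180,0,160))
```

```text
t 19.38 at [ 0.5145 -0.1545  0.1244] [1.799e+02 1.000e-01 1.143e+02] j [-21.  20.  95.  -0.  65. -45.] w 0.0403 F [ 0.3 -0.2 -0. ] -> shift cm [5.48 6.64 2.45] turn [ 4.00e-02  1.10e-01 -4.57e+01]
```

Request:
apply_moves:
  rows:
    - [1.4,1.6,0.5,0,0.1,-10]
    - [2.8,3.3,1,0,0.1,-20]
    - [4.1,5,1.5,0,0.1,-30]
    - [5,6.2,2,0,0.1,-39]
    - [5.5,6.6,2.5,0,0.1,-45.5]

```text
time_s: 20.0
eef_pos: [0.5523, -0.0785, 0.0993]
eef_rot: [180.0, 0.0, 159.7]
force: [0.6, -1.0, -0.6]
width: 0.0398
```

Run:
```python
from h import *
go((.5526,-.0773,.042),(180,0,160))
c=cams.capture('scene'); s=manip.read_state()
roi=(185,130,110,90); im=cv2.resize(c['color'][roi[1]:roi[1]+roi[3],roi[0]:roi[0]+roi[2],::-1],None,fx=6,fy=6,interpolation=cv2.INTER_CUBIC)
K=lambda z,r=6.5:[np.array([.5526+r/1e3*np.cos(t),-.0773+r/1e3*np.sin(t),z]) for t in np.linspace(0,6,14)]
outline(im,c,K(.054),(0,255,0),roi,6); outline(im,c,K(.038),(0,255,0),roi,6)
outline(im,c,[np.array([.5307+.006*np.cos(t),-.0792+.006*np.sin(t),.038]) for t in np.linspace(0,6,14)],(0,0,255),roi,6)
cv2.imwrite('pics/knob.png',im)
```

```text
t 20.0 at [ 0.5523 -0.0785  0.0993] [180.    0.  159.7] j [-12.  24.  92.   0.  63. -82.] w 0.0398 F [ 0.6 -1.  -0.6] -> shift cm [0.01 0.12 5.73] turn [ 0.04  0.01 -0.25]
```

View pics/knob.png

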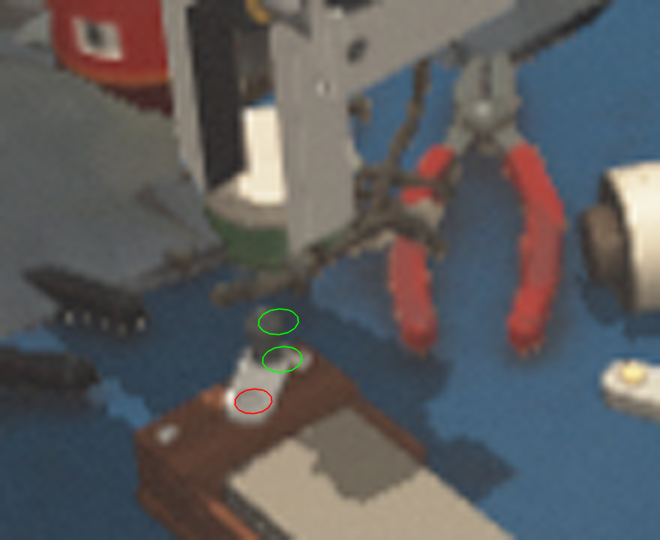

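Request:
apply_moves:
  rows:
    - [0.17,0.4,1.5,0,0,0]
    - [0.17,0.4,3,0,0,0]
    - [0.17,0.4,4.5,0,0,0]
    - [0.17,0.4,5.5,0,0,0]
    - [0.17,0.4,5.7,0,0,0]

```text
time_s: 20.68
eef_pos: [0.5514, -0.0755, 0.0416]
eef_rot: [180.0, -0.1, 159.4]
force: [0.5, 1.1, 0.1]
width: 0.0396
```

Request:
apply_moves:
  rows:
    - [0,0,0,0,0,0]
    - [0,0,0,0,0,0]
    - [0,0,0,0,0,0]
    - [0,0,0,0,0,0]
    - [0,0,0,0,0,0]
  jaw: -1
  force: 8

```text
time_s: 21.3
eef_pos: [0.5529, -0.075, 0.0431]
eef_rot: [179.9, 0.2, 159.4]
force: [7.4, 3.7, -1.3]
width: 0.0118
```

```bash
python3 st.py
python3 - <<'E'
from h import *
p=np.array([.5307,-.0792]); s=manip.read_state(); d=s['eef_pos'][:2]-p; print(np.hypot(*d),np.degrees(np.arctan2(d[1],d[0])))
for f,psi in ((0,150),(-20,142),(-40,133),(-60,124),(-80,115),(-100,105),(-115,98)):
    f=np.radians(f); go((*(p+.022*np.array([np.cos(f),np.sin(f)])),.042),(180,0,psi))
E
```

```text
F case x,y,z 6.28 -5.4 -1.27 T -0.87 -1.17 -0.06
0.02262841545680232 10.756256392541587
t 21.3 at [ 0.5529 -0.075   0.0431] [179.9   0.2 159.4] j [-12.  29.  94.   0.  57. -81.] w 0.0118 F [ 7.4  3.7 -1.3] -> shift cm [-0.13 -0.4   0.11] turn [0.13 0.16 9.41]
t 21.3 at [ 0.5529 -0.075   0.0431] [179.9   0.2 159.4] j [-12.  29.  94.   0.  57. -81.] w 0.0118 F [ 7.4  3.7 -1.3] -> shift cm [-0.27 -1.15  0.1 ] turn [ 0.14  0.15 17.41]
t 21.3 at [ 0.5529 -0.075   0.0431] [179.9   0.2 159.4] j [-12.  29.  94.   0.  57. -81.] w 0.0118 F [ 7.4  3.7 -1.3] -> shift cm [-0.14 -1.91  0.1 ] turn [ 0.15  0.14 26.41]
t 21.3 at [ 0.5529 -0.075   0.0431] [179.9   0.2 159.4] j [-12.  29.  94.   0.  57. -81.] w 0.0118 F [ 7.4  3.7 -1.3] -> shift cm [ 0.23 -2.57  0.1 ] turn [ 0.17  0.13 35.41]
t 21.3 at [ 0.5529 -0.075   0.0431] [179.9   0.2 159.4] j [-12.  29.  94.   0.  57. -81.] w 0.0118 F [ 7.4  3.7 -1.3] -> shift cm [ 0.81 -3.07  0.1 ] turn [ 0.18  0.12 44.41]
t 21.3 at [ 0.5529 -0.075   0.0431] [179.9   0.2 159.4] j [-12.  29.  94.   0.  57. -81.] w 0.0118 F [ 7.4  3.7 -1.3] -> shift cm [ 1.53 -3.34  0.09] turn [ 0.19  0.1  54.41]
t 21.3 at [ 0.5529 -0.075   0.0431] [179.9   0.2 159.4] j [-12.  29.  94.   0.  57. -81.] w 0.0118 F [ 7.4  3.7 -1.3] -> shift cm [ 2.1  -3.37  0.09] turn [ 0.2   0.09 61.41]
```

Run:
```python
from h import *
ims=[]
for n,roi in (('scene',(195,150,65,60)),('top',(210,180,65,60))):
    c=cams.capture(n); im=cv2.resize(c['color'][roi[1]:roi[1]+roi[3],roi[0]:roi[0]+roi[2],::-1],None,fx=6,fy=6,interpolation=cv2.INTER_CUBIC)
    s=manip.read_state(); R=Ro.from_euler('xyz',s['eef_rot'],degrees=True)
    outline(im,c,[s['eef_pos']+R.apply(np.array(q)/1000) for q in [(-8,-5.9,0),(8,-5.9,0),(8,5.9,0),(-8,5.9,0)]],(0,255,0),roi,6); ims.append(im)
cv2.imwrite('pics/grip.png',np.hstack(ims))
```

```text
(no output)
```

View pics/grip.png

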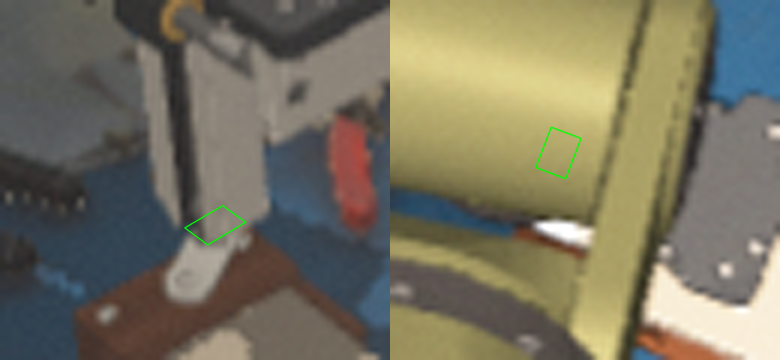

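Request:
apply_moves:
  rows:
    - [-0.15,-0.12,-0.05,0,0,5]
    - [-0.25,-0.3,-0.05,0,0,9]
    - [-0.35,-0.68,-0.05,0,0,13]
    - [-0.39,-1.05,-0.05,0,0,17]
    - [-0.39,-1.05,-0.05,0,0,17]

```text
time_s: 22.02
eef_pos: [0.5526, -0.0866, 0.0432]
eef_rot: [179.9, 0.1, 142.3]
force: [6.1, 0.2, -3.4]
width: 0.0116
```

```bash
python3 st.py
cat > arc.py <<'E'
from h import *
p=np.array([.5307,-.0792]); s=manip.read_state(); d=s['eef_pos'][:2]-p; print(np.hypot(*d),np.degrees(np.arctan2(d[1],d[0])))
for f,psi in ((-20,142),(-40,133),(-60,124),(-80,115),(-100,105),(-115,98)):
    f=np.radians(f); go((*(p+.022*np.array([np.cos(f),np.sin(f)])),.042),(180,0,psi))
E
python3 arc.py
```

```text
F case x,y,z 2.62 -5.56 -3.37 T -0.98 -0.6 -0.07
0.023082334927522735 -18.64109836338912
t 22.02 at [ 0.5526 -0.0866  0.0432] [1.799e+02 1.000e-01 1.423e+02] j [-13.  29.  94.   0.  57. -65.] w 0.0116 F [ 6.1  0.2 -3.4] -> shift cm [ 0.09 -0.09  0.12] turn [0.12 0.11 0.33]
t 22.02 at [ 0.5526 -0.0866  0.0432] [1.799e+02 1.000e-01 1.423e+02] j [-13.  29.  94.   0.  57. -65.] w 0.0116 F [ 6.1  0.2 -3.4] -> shift cm [-0.02 -0.84  0.12] turn [0.13 0.1  9.33]
t 22.02 at [ 0.5526 -0.0866  0.0432] [1.799e+02 1.000e-01 1.423e+02] j [-13.  29.  94.   0.  57. -65.] w 0.0116 F [ 6.1  0.2 -3.4] -> shift cm [ 0.15 -1.59  0.12] turn [ 0.14  0.09 18.33]
t 22.02 at [ 0.5526 -0.0866  0.0432] [1.799e+02 1.000e-01 1.423e+02] j [-13.  29.  94.   0.  57. -65.] w 0.0116 F [ 6.1  0.2 -3.4] -> shift cm [ 0.56 -2.23  0.11] turn [ 0.14  0.08 27.33]
t 22.02 at [ 0.5526 -0.0866  0.0432] [1.799e+02 1.000e-01 1.423e+02] j [-13.  29.  94.   0.  57. -65.] w 0.0116 F [ 6.1  0.2 -3.4] -> shift cm [ 1.16 -2.7   0.11] turn [ 0.15  0.06 37.33]
t 22.02 at [ 0.5526 -0.0866  0.0432] [1.799e+02 1.000e-01 1.423e+02] j [-13.  29.  94.   0.  57. -65.] w 0.0116 F [ 6.1  0.2 -3.4] -> shift cm [ 1.7  -2.9   0.11] turn [ 0.15  0.06 44.33]
```

Request:
apply_moves:
  rows:
    - [-0.09,-0.37,0,0,0,4.5]
    - [-0.13,-0.75,0,0,0,9]
    - [-0.07,-1.13,0,0,0,13.5]
    - [0.04,-1.5,0,0,0,18]
    - [0.04,-1.5,0,0,0,18]

```text
time_s: 22.65
eef_pos: [0.543, -0.0985, 0.0434]
eef_rot: [179.9, 0.1, 124.3]
force: [5.0, -1.5, -0.8]
width: 0.0115
```

```bash
python3 st.py; python3 arc.py | sed 's/ j .*->/ ->/'
```

```text
F case x,y,z 0.6 -5.17 -0.78 T -0.85 0.01 -0.09
0.022895216159664805 -57.61761204573611
t 22.65 at [ 0.543  -0.0985  0.0434] [1.799e+02 1.000e-01 1.243e+02] -> shift cm [0.5  1.36 0.14] turn [  0.11   0.11 -17.66]
t 22.65 at [ 0.543  -0.0985  0.0434] [1.799e+02 1.000e-01 1.243e+02] -> shift cm [0.17 0.67 0.14] turn [ 0.12  0.1  -8.66]
t 22.65 at [ 0.543  -0.0985  0.0434] [1.799e+02 1.000e-01 1.243e+02] -> shift cm [ 0.09 -0.09  0.14] turn [0.12 0.09 0.34]
t 22.65 at [ 0.543  -0.0985  0.0434] [1.799e+02 1.000e-01 1.243e+02] -> shift cm [ 0.28 -0.83  0.14] turn [0.13 0.08 9.34]
t 22.65 at [ 0.543  -0.0985  0.0434] [1.799e+02 1.000e-01 1.243e+02] -> shift cm [ 0.71 -1.46  0.14] turn [ 0.14  0.07 19.34]
t 22.65 at [ 0.543  -0.0985  0.0434] [1.799e+02 1.000e-01 1.243e+02] -> shift cm [ 1.17 -1.81  0.14] turn [ 0.14  0.06 26.34]
```

Request:
apply_moves:
  rows:
    - [0.06,-0.37,0,0,0,4.5]
    - [0.19,-0.74,0,0,0,9]
    - [0.38,-1.07,0,0,0,14]
    - [0.62,-1.37,0,0,0,19]
    - [0.62,-1.37,0,0,0,19]

```text
time_s: 23.28
eef_pos: [0.5279, -0.101, 0.0434]
eef_rot: [179.9, 0.0, 105.5]
force: [2.9, -0.4, 2.6]
width: 0.0112
```

```bash
python3 st.py; python3 arc.py | sed 's/ j .*->/ ->/'
```

```text
F case x,y,z 0.74 -2.84 2.58 T -0.55 -0.09 -0.07
0.021996288645477657 -97.2427787208719
t 23.27 at [ 0.5279 -0.101   0.0434] [179.9   0.  105.5] -> shift cm [0.75 2.64 0.15] turn [  0.09   0.06 -36.54]
t 23.27 at [ 0.5279 -0.101   0.0434] [179.9   0.  105.5] -> shift cm [0.22 2.1  0.15] turn [  0.09   0.05 -27.54]
t 23.27 at [ 0.5279 -0.101   0.0434] [179.9   0.  105.5] -> shift cm [-0.1   1.4   0.14] turn [  0.1    0.04 -18.54]
t 23.27 at [ 0.5279 -0.101   0.0434] [179.9   0.  105.5] -> shift cm [-0.16  0.64  0.14] turn [ 0.1   0.03 -9.54]
t 23.27 at [ 0.5279 -0.101   0.0434] [179.9   0.  105.5] -> shift cm [ 0.04 -0.1   0.14] turn [0.1  0.03 0.46]
t 23.27 at [ 0.5279 -0.101   0.0434] [179.9   0.  105.5] -> shift cm [ 0.36 -0.58  0.14] turn [0.1  0.02 7.46]
```

Request:
apply_moves:
  rows:
    - [0.1,-0.2,0,0,0,3]
    - [0.25,-0.37,0,0,0,5]
    - [0.32,-0.48,0,0,0,7]
    - [0.32,-0.48,0,0,0,7]
    - [0.32,-0.48,0,0,0,7]

```text
time_s: 23.9
eef_pos: [0.5223, -0.0991, 0.0432]
eef_rot: [179.9, -0.0, 98.5]
force: [3.6, -2.1, 6.0]
width: 0.0114
```

```bash
python3 st.py; python3 arc.py | head -1
python3 - <<'E'
from h import *
c=cams.capture('scene')
for l,z in (('button_knob',.046),('button_pivot',.038)): print(l,[(round(r['score'],2),np.round(r['pixel'],1),atz(c,r['pixel'],z).round(4)) for r in cams.tip_of('scene',l)[:2]])
E
```

```text
F case x,y,z -0.57 -4.1 6.02 T -0.77 0.22 -0.11
0.021641541788175688 -112.90612271341672
button_knob [(0.4, array([235.5, 197.2]), array([ 0.528, -0.101,  0.046]))]
button_pivot [(0.88, array([222.6, 192.7]), array([ 0.5365, -0.0667,  0.038 ]))]
```

Request:
apply_moves:
  rows:
    - [0,0,0,0,0,0]
    - [0,0,0,0,0,0]
    - [0,0,0,0,0,0]
    - [0,0,0,0,0,0]
    - [0,0,-1,0,0,0]
  jaw: -0.3

```text
time_s: 24.68
eef_pos: [0.5215, -0.0989, 0.0527]
eef_rot: [-179.9, -0.1, 98.4]
force: [-0.1, -0.3, 0.6]
width: 0.0329
```

Request:
apply_moves:
  rows:
    - [0,0,-2,0,0,0]
    - [0,0,-5,0,0,0]
    - [-3,0,-9,0,0,0]
    - [-8,0,-11,0,0,0]
    - [-13,0,-12,0,0,0]

```text
time_s: 25.3
eef_pos: [0.5414, -0.2292, 0.1753]
eef_rot: [179.8, 0.1, 98.4]
force: [0.7, 0.8, -1.2]
width: 0.0326
```

Request:
apply_moves:
  rows:
    - [-5,0,0,0,0,0]
    - [-10,0,0,0,0,0]
    - [-15,0,0,0,0,0]
    - [-18,0,0,0,0,0]
    - [-18,0,0,0,0,0]

```text
time_s: 25.92
eef_pos: [0.5667, -0.4074, 0.1726]
eef_rot: [180.0, -0.0, 98.3]
force: [-0.3, -0.4, -0.2]
width: 0.0329
```

Run:
```python
from h import *
st=manip.read_state(); print(st['time_s'],st['eef_pos'],st['force'])
ims=[]
for n,roi in (('top',(222,180,95,95)),('scene',(200,170,100,95))):
    c=cams.capture(n); P=cloud(c)
    ims.append(cv2.resize(c['color'][roi[1]:roi[1]+roi[3],roi[0]:roi[0]+roi[2],::-1],(int(roi[2]*4),380),interpolation=cv2.INTER_CUBIC))
    for l,z in (('button_knob',.046),('button_pivot',.038),('tall_tin',0),('paste_tin',0),('flat_tin',0),('feeler',0)): print(n,l,[(round(r['score'],2),np.round(r['pixel'],1),atz(c,r['pixel'],z).round(4)) for r in cams.tip_of(n,l)[:1]])
    r=cams.silhouettes(n,'stone_3_mid')
    if r:
        m=r[0]['region']; ys,xs=np.nonzero(m); w=np.array([atz(c,(x,y),.032)[:2]*1000 for x,y in zip(xs,ys)],np.float32); print(r[0]['score'],m.sum(),cv2.minAreaRect(w))
        q=P[cv2.erode(m.astype(np.uint8),np.ones((5,5)))>0]; print('z',np.median(q[:,2]).round(4))
cv2.imwrite('pics/end.png',np.hstack(ims))
```

```text
25.925 [ 0.56673597 -0.40735748  0.17258235] [-0.33102979 -0.40350149 -0.16806464]
top button_knob [(0.39, array([250.9, 216.7]), array([ 0.5265, -0.105 ,  0.046 ]))]
top button_pivot [(0.57, array([240.5, 216.7]), array([ 0.527 , -0.0815,  0.038 ]))]
top tall_tin [(0.87, array([176.6, 137.6]), array([0.7136, 0.0712, 0.    ]))]
top paste_tin [(0.92, array([213.4, 162.9]), array([ 0.6541, -0.0153,  0.    ]))]
top flat_tin [(0.67, array([334.2, 156.1]), array([ 0.6705, -0.2959,  0.    ]))]
top feeler [(0.54, array([296.2, 176.1]), array([ 0.6234, -0.2073,  0.    ]))]
0.59 1052 ((502.5232238769531, -147.27174377441406), (110.50743103027344, 49.65419006347656), 66.85311889648438)
z 0.0316
scene button_knob [(0.67, array([233.5, 197.9]), array([ 0.5246, -0.0986,  0.046 ]))]
scene button_pivot [(0.7, array([238.7, 228.5]), array([ 0.4644, -0.143 ,  0.038 ]))]
scene tall_tin [(0.7, array([208.8, 144.3]), array([0.7085, 0.0774, 0.    ]))]
scene paste_tin [(0.88, array([233.8, 170. ]), array([ 0.6484, -0.0246,  0.    ]))]
scene flat_tin [(0.57, array([356.7, 197.6]), array([ 0.6745, -0.2965,  0.    ]))]
scene feeler [(0.65, array([309.2, 203.5]), array([ 0.6175, -0.2158,  0.    ]))]
0.73 1163 ((502.6703796386719, -142.97946166992188), (108.31300354003906, 55.14054870605469), 66.78888702392578)
z 0.0326
```

View pics/end.png

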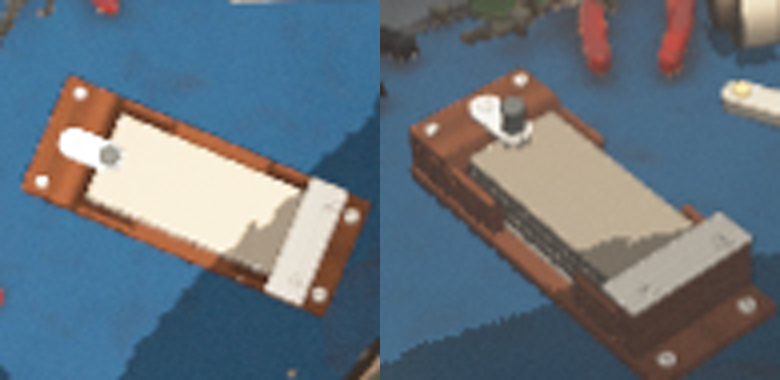

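```bash
python3 -c "
from cell import manip
print(manip.close_job())"
```

```text
the job is handed in; nothing more can be done
None
```

The three stones are back in the case as one pile, in their original order. The turn-button is swung over them, and I handed the job in at about 26 s of the 58 s allowed.

- **Lift:** I gripped the pile across its width at 50 N and lifted it as one to about 90 mm. The picture showed all three stones clear of the bench.
- **Seating:** I tilted the pile 20° and slid the low end under the keeper until it touched the end wall at about 6 N. I then lowered the other end in steps. Light contact with a side wall (about 3 N) and then the end block (about 3 N) showed up, so I shifted the pile about 2 mm across and 0.5 mm lengthwise. The final press on the floor reached about 9 N.
- **Button:** I gripped the knob, drew it round its arc, let go and backed the gripper well clear.

Last checks:

- **Stones:** the top stone's height reads 31.6 mm in one camera and 32.6 mm in the other, against 32 mm when seated. All three layers look flat and in order. The exact lengthwise and sideways position was not measured; I relied on the cavity walls to limit it.
- **Button:** it reads about 1.5 rad in the last picture, against the 1.25 rad needed.
- **Tins and feeler gauge:** their positions read within about 10 mm of the start, which I take as detector scatter.

Some readings disagreed:

- The two cameras differed by 2–4 mm on where the case is, so I settled its position by contact.
- The knob grip read 11–12 mm on a 13 mm knob, so the pads were probably not centred on it, but it turned without slipping off.
- One network placed the button pivot clearly wrong in the last scene picture, so I ignored it.

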